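# Test a battery pack in the click-in dock

### The arm

A 7-joint arm with a two-finger parallel gripper is mounted at the origin on the work surface. World frame = base frame: x ahead of the robot, y to its left, z up, the work surface at z = 0. Lengths are in m, angles in rad, forces in N, time in s.
With the tool pointing down it reaches from about 0.4 to 0.85 m from the base axis. Payload 10.4 kg.
Tool frame: the origin (TCP) lies between the finger pads; the fingertips stand 14 mm ahead of it and the grasp point (between the pads) lies 5 mm behind it; z points along the fingers, x is the direction in which the jaws open and shut, and the axes are right-handed (so a half turn about z gives the same grasp; the last joint's range is limited). The gripper opens to 87 mm and grips with 3 to 60 N. Pads are 19 mm wide; open, the fingers measure 117 mm over their backs; the gripper's body (75 mm by 190 mm) begins 51 mm behind the grasp point.
Start: joints at [1.138, 0.332, -0.065, 1.46, 0.022, 1.35, -0.088], TCP at [0.249, -0.573, 0.237] pointing down, gripper open.
Joint ranges: [-2.6, 2.6], [-0.5, 2.12], [-1.47, 1.34], [0.16, 2.42], [-1.27, 4.41], [0.06, 2.06], [-2.6, 2.6]. Speed limits (rad/s): [2.22, 2.22, 2.79, 2.79, 3.14, 3.14, 3.14].

### API

Orientations are given as a 3x3 rotation matrix whose columns are the frame's x, y, z axes.
In Python, from workcell import arm gives the robot as it stands.
- The arm moves only by the tool jog_arm, never from a script. Its argument "rows" is a list of rows, each a list of 5 numbers: the shift along the tool's x, y, z in mm, then the turn about the tool's z in rad, then the closure, from -1 (fully open) to 1 (shut). A call has 1 to 10 rows; each row is the pose to reach, as a shift and turn from the pose commanded when the call began, along the tool's axes at that moment; what a row does not reach only later rows make up. A row lasts 1/10 s, in which the tool goes at most 50 mm and 8.59 degrees, less where a joint would pass 70% of its speed; a pose out of reach is approached as far as the arm can. A call with a gripper value outside its range is refused whole. The fingers move at their own pace and stop on an object; "squeeze" is the grip in N (left out, the last holds). Time passes only in rows, so rows that repeat a pose let the fingers close. It gives the time, the measured TCP pose, the force and the opening at its end, in the units of the state.
- arm.get_obs(): the state, without advancing time (a new reading comes with each control period).
- arm.read_camera(name): name is "side" or "top"; returns (picture, depth): 400x640x3 uint8, red, green, blue; 400x640 float32, m along the optical axis (not along the pixel's ray), 0 where there is no reading.
- arm.camera_info(name): a dict with "camera_matrix" (3x3 intrinsics, pixels), "k1" (the pictures are not rectified: a ray, as slopes to the right and down, at radius r is drawn at 1 + k1 r^2 times it, then the intrinsics apply), "rvec" (rotation vector, rad) and "tvec" (3), from world to camera coordinates, as OpenCV has them. Camera axes: x right, y down, z forward; pixel columns grow to the right and rows downward; lengths in m; the calibration is good to about 2 mm. A picture is of the moment at which its call begins. camera_info takes no time and is no camera call.
- arm.hand_in(): hands the job in, once; it reports no verdict.
The state is a dict: "time_s": time; "joints": joint angles; "joint_velocities": joint speeds; "joint_efforts": joint torques, N m; "position": TCP position; "orientation": TCP orientation; "contact_force": force on the tool from outside, world axes, zero at the start; "ft_torque": the same for the moment, N m; "width": opening from 0.0 (shut) to 1.0 (fully open).
Only numpy, scipy, OpenCV 4.12 (cv2) and the standard library are available. Lean on these libraries where they do the work, as an engineer would, in place of code of your own. Each camera call takes 0.05 s, during which the arm holds its last target.

### The job

Test the handpiece battery: lay the grey pack in the open mouth of the test dock, brass-strip end first, slide it gently along the rails until the spring catch clicks and let go so that the catch alone holds it. Then press the red button so that the pack springs back, slide it out of the rails and set it down upright in the blue tray. Never ram the pack into the end buffer (20 N of push is plenty) nor lean hard on the dock with the gripper, and leave the other things on the bench where they are.

Things in the scene. Friction and masses are not known exactly. Their poses are not given: they have to be found in the camera images.
- pack: Loose battery pack, 0.2 kg. Black foot flange 70 (x) x 56 (y) x 6 high; on it a grey body 70 x 36 (y), top 54 above the underside; grip it across the 36. Origin: centre of underside; z up; +x towards the nose (end with three brass strips on top), which goes in first; the tail has an orange band. The catch engages a pocket under the nose.
- dock: Fixed grey test dock, base 255 x 90, floor 24 above the bench. Origin: on the bench under the middle of the open mouth; +x is the direction of insertion, z up. Rails: x 46 to 135, 59 wide inside, with lips over the pack's flange (lip underside 7.5, top 12.5 above the floor; 41 between the lips). At the far end a grey head, 88 wide, top 60 above the bench, carries buffer, ejector, catch and red button.
- mouth (a point): Point on the dock's floor (24 mm above the bench) at the middle of the mouth, where the pack's origin belongs when laid in; axes as the dock. The mouth, dock x -45 to 28, is open above, 67 wide between guides 8 high, then funnels into the rails.
- home (a point): Point on the dock's floor, 79 mm along dock x from the mouth's middle: mean place of the pack's origin when clicked in. The head is clamped up to 15 mm nearer or farther along x and this point does not show it, so feel for the click. A stiff rubber buffer comes 2 mm beyond the click.
- catch (a joint): Spring catch with red button, in m: 0 up, 0.006 fully pressed (takes 4 to 12 N; frees the pack from 0.004). The entering pack rides over its ramp (adds 2 to 6 N) and pushes it down 0.0035 until it clicks up to 0. Button top, 30 x 30, is level, 72 above the bench, on the dock's centre line, centred 81 mm along dock x beyond the origin of the clicked-in pack; press straight down.
- ejector (a joint): Sprung brass ejector in the head, in m: 0 is out, about 0.016 when the catch holds the pack, 0.018 at the buffer. It meets the pack 16 mm before the click and pushes back with 3 N, rising to 7 N.
- buffer (a joint): Black rubber buffer plate on the head that ends the pack's travel, in m: 0 is unloaded, growing as it is squashed, 10 N per 0.001. The pack meets it 2 mm beyond the click. At 0.0015 (15 N on it, with the ejector's 7 N about 22 N of push) it counts as rammed.
- tray: Fixed blue open tray, 140 (x) x 120 (y), walls 4 thick and 16 high, floor 4 thick. Origin: centre of the underside, z up.
- jar: Bystander: jar with yellow cap, 48 dia x 55. Origin: centre of underside.
- model: Bystander: white plaster tooth model, 60 x 66 x 30. Origin: centre of underside.
- knife: Bystander: wax spatula 160 long, lying. Origin: middle, underside.
- brush: Bystander: brush 150 long, lying. Origin: middle, underside.
- dappen: Bystander: small green glass bowl, 52 dia x 25. Origin: centre of underside.
- isolant: Bystander: white bottle with red cap, 44 dia x 75. Origin: centre of underside.
Not all that is in view belongs to the job. What is shaped like the pack but purple is not meant.

How it is judged:
By the outcome, as a careful person would: the job done as asked, in the order asked, and still so for the second after the job is handed in, with the robot touching nothing.
It also fails if it takes over 69 s, if anything falls off the work surface, if the arm or the gripper's body presses on something with over 40 N, if the wrist force passes 120 N, or if a joint passes its speed limit or range.

## Working session

There is one attempt and no reset: what is moved stays moved. The work goes in short steps, Python scripts to look and compute and a tool call to move; the robot and the scene stay as the last step left them, time stands still between calls to the robot, and variables do not carry over. Pictures are saved under pics/ and viewed, and the job is handed in when it is done.

Besides the shell and the picture viewer there is one more tool, called after "Emit:" as name(argument=value, ...), one argument or row to a line, values as JSON. jog_arm: Moves the arm, as the interface text tells. Its arguments: {"type":"object","properties":{"rows":{"type":"array"},"squeeze":{"type":"number"}},"required":["rows"]}

```bash
mkdir -p pics; ls
cat > h.py <<'E'
import numpy as np, cv2
from workcell import arm
def cam(n):
    i=arm.camera_info(n);K=np.array(i["camera_matrix"],float);R=cv2.Rodrigues(np.array(i["rvec"],float))[0];t=np.array(i["tvec"],float).ravel()
    k1=float(np.ravel(i["k1"])[0]);return K,np.array([k1,0,0,0,0.]),R,t
def ray(n,uv):
    K,D,R,t=cam(n)
    p=cv2.undistortPoints(np.array(uv,float).reshape(-1,1,2),K,D).reshape(-1,2)
    d=np.c_[p,np.ones(len(p))]@R
    return -R.T@t,d
def atz(n,uv,z):
    c,d=ray(n,uv);s=(z-c[2])/d[:,2];return c+d*s[:,None]
def proj(n,P):
    K,D,R,t=cam(n);return cv2.projectPoints(np.array(P,float).reshape(-1,1,3),cv2.Rodrigues(R)[0],t,K,D)[0].reshape(-1,2)
def cloud(n,dep):
    H,W=dep.shape;v,u=np.mgrid[:H,:W];K,D,R,t=cam(n)
    p=cv2.undistortPoints(np.c_[u.ravel(),v.ravel()].astype(float).reshape(-1,1,2),K,D).reshape(-1,2)
    P=(np.c_[p,np.ones(len(p))]*dep.ravel()[:,None]-t)@R
    P[dep.ravel()==0]=np.nan
    return P.reshape(H,W,3)
def tri(o1,d1,o2,d2):
    A=np.c_[d1,-d2];s=np.linalg.lstsq(A,o2-o1,rcond=None)[0];a=o1+d1*s[0];b=o2+d2*s[1];return (a+b)/2,np.linalg.norm(a-b)
E
python3 - <<'E'
from h import *
for n in("top","side"):
    im,d=arm.read_camera(n);cv2.imwrite(f"pics/{n}0.png",im[...,::-1]);np.savez(f"{n}0.npz",im=im,d=d)
    print(n,arm.camera_info(n),(d==0).mean())
print(arm.get_obs())
E
```

```text
pics
top {'camera_matrix': array([[481.48917175,   0.        , 321.49595833],
       [  0.        , 481.48917175, 196.18524105],
       [  0.        ,   0.        ,   1.        ]]), 'k1': 0.025351337480469735, 'rvec': array([ 2.16883413, -2.15896116,  0.11563104]), 'tvec': array([-0.0059651 ,  0.56444727,  1.55361451])} 0.00403515625
side {'camera_matrix': array([[495.8666924 ,   0.        , 325.65239498],
       [  0.        , 495.8666924 , 197.19449437],
       [  0.        ,   0.        ,   1.        ]]), 'k1': -0.10807256205713399, 'rvec': array([ 0.81501869, -2.37909459,  1.29311002]), 'tvec': array([0.43835777, 0.22135335, 1.17043411])} 0.00636328125
{'time_s': 0.1, 'joints': array([ 1.13840703,  0.33279794, -0.06469673,  1.46086419,  0.02159395,
        1.34987777, -0.0884917 ]), 'joint_velocities': array([-0.00076058, -0.00164451,  0.00012695, -0.00135485,  0.00058658,
       -0.00089247,  0.00038076]), 'joint_efforts': array([ 1.03477345e-03, -6.24545431e+01,  2.41926085e-02, -3.90721679e+01,
       -6.13530865e-02,  3.65455274e-02,  2.62298079e-05]), 'position': array([ 0.24887838, -0.57295566,  0.2358369 ]), 'orientation': array([[ 3.98437055e-01, -9.17195516e-01, -5.45593127e-04],
       [-9.17194825e-01, -3.98437426e-01,  1.12702163e-03],
       [-1.25108391e-03,  5.13680141e-05, -9.99999216e-01]]), 'contact_force': array([-0.36181987, -0.27239285,  0.35124018]), 'ft_torque': array([-0.00363878, -0.04569493,  0.03171038]), 'width': 0.9992870749702406}
```

View pics/top0.png

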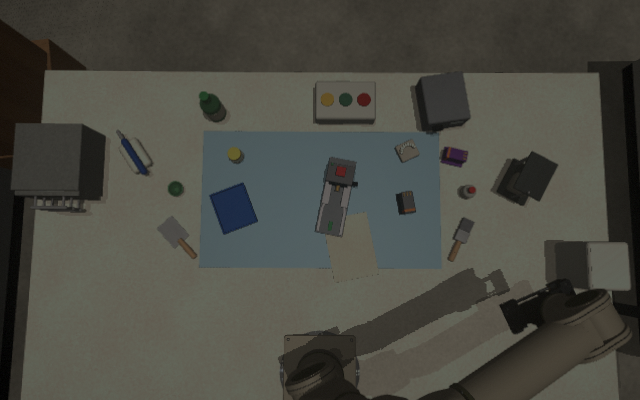

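View pics/side0.png

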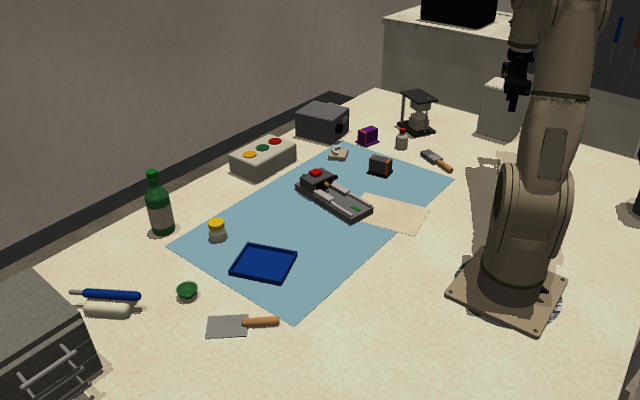

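The top view shows the dock at about (336,197) with its head up at (341,170). The grey pack is at about (405,202), the purple decoy at (455,156) and the tray at (234,208). I'll zoom in next.

Run:
```python
import cv2
t=cv2.imread("pics/top0.png");s=cv2.imread("pics/side0.png")
f=lambda a:cv2.convertScaleAbs(a,alpha=1.6,beta=15)
cv2.imwrite("pics/top_z.png",f(cv2.resize(t[140:250,300:440],None,fx=5.4,fy=5.4,interpolation=cv2.INTER_CUBIC)))
cv2.imwrite("pics/side_z.png",f(cv2.resize(s[130:240,280:420],None,fx=5.4,fy=5.4,interpolation=cv2.INTER_CUBIC)))
```

```text
(no output)
```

View pics/top_z.png

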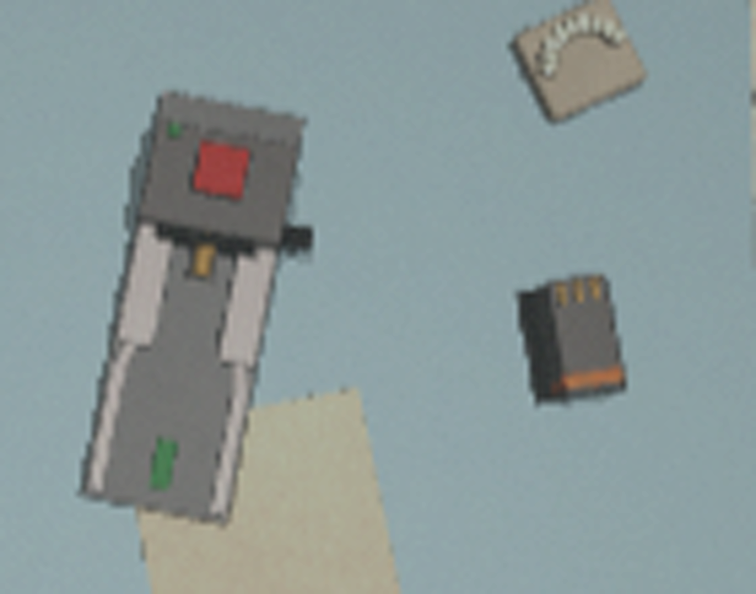

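View pics/side_z.png

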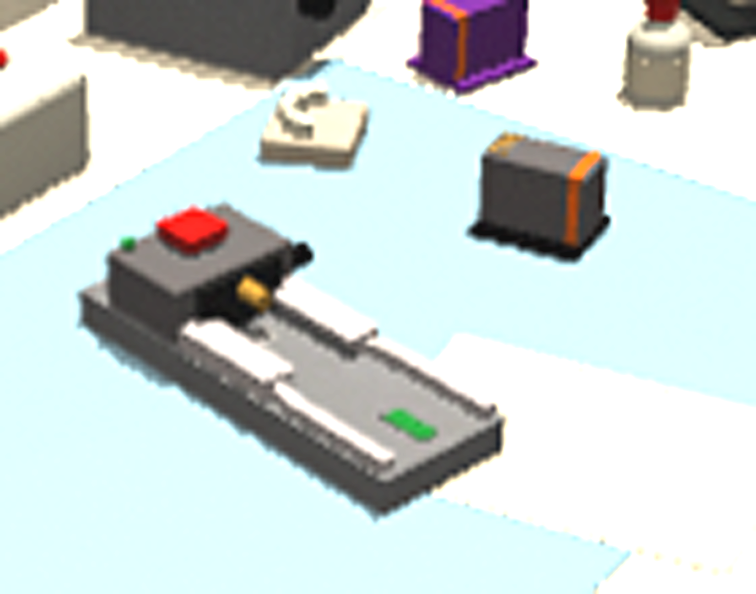

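Run:
```python
from h import *
for n in("top","side"):
    z=np.load(n+"0.npz");P=cloud(n,z["d"])
    g=P[...,2][(abs(P[...,0]-.55)<.25)&(abs(P[...,1])<.35)];print(n,"bench z",np.nanmedian(g))
    c0,d0=ray(n,[[0,0]]);print("cam at",c0)
    for nm,uv,r in(("pack",{"top":(406,201),"side":(380,165)}[n],.06),("dock",{"top":(336,197),"side":(335,195)}[n],.16),("tray",{"top":(234,208),"side":(263,263)}[n],.11)):
        c=atz(n,[uv],.03)[0];print(nm,c)
        m=np.hypot(P[...,0]-c[0],P[...,1]-c[1])<r
        h,e=np.histogram(P[...,2][m],bins=np.arange(-.01,.09,.004));print(dict(zip((e[:-1]*1000).round().astype(int).tolist(),h.tolist())))
        if nm=="pack":
            q=P[m&(P[...,2]>.048)][:,:2]; b=cv2.minAreaRect((q*1000).astype(np.float32));print(b)
```

```text
top bench z 0.00015700963487086083
cam at [ 0.39149387 -0.00793432  1.60593398]
pack [ 0.5498853  -0.28107095  0.03      ]
{-10: 41, -6: 173, -2: 279, 2: 169, 6: 44, 10: 11, 14: 6, 18: 7, 22: 3, 26: 5, 30: 6, 34: 4, 38: 5, 42: 14, 46: 47, 50: 96, 54: 76, 58: 15, 62: 0, 66: 0, 70: 0, 74: 0, 78: 0, 82: 0}
((545.7574462890625, -282.3077697753906), (68.98375701904297, 35.997318267822266), 8.373698234558105)
dock [ 0.5620807  -0.05114399  0.03      ]
{-10: 316, -6: 1299, -2: 2097, 2: 1025, 6: 201, 10: 23, 14: 94, 18: 330, 22: 426, 26: 254, 30: 178, 34: 138, 38: 68, 42: 27, 46: 13, 50: 58, 54: 172, 58: 178, 62: 69, 66: 40, 70: 27, 74: 16, 78: 3, 82: 0}
tray [0.52427938 0.28363469 0.03      ]
{-10: 134, -6: 659, -2: 1080, 2: 940, 6: 313, 10: 112, 14: 90, 18: 27, 22: 6, 26: 0, 30: 0, 34: 0, 38: 0, 42: 0, 46: 0, 50: 0, 54: 0, 58: 0, 62: 0, 66: 0, 70: 0, 74: 0, 78: 0, 82: 0}
side bench z 0.001323945067735427
cam at [-0.18554274  0.94858332  0.82269948]
pack [ 0.54709976 -0.27914973  0.03      ]
{-10: 0, -6: 27, -2: 177, 2: 97, 6: 42, 10: 25, 14: 24, 18: 23, 22: 22, 26: 23, 30: 25, 34: 25, 38: 25, 42: 24, 46: 35, 50: 66, 54: 55, 58: 1, 62: 0, 66: 0, 70: 0, 74: 0, 78: 0, 82: 0}
((547.4833984375, -279.8992919921875), (68.5978012084961, 42.23603057861328), 8.946907043457031)
dock [ 0.55417369 -0.04348366  0.03      ]
{-10: 0, -6: 262, -2: 2211, 2: 703, 6: 98, 10: 80, 14: 98, 18: 156, 22: 538, 26: 173, 30: 185, 34: 208, 38: 52, 42: 54, 46: 44, 50: 50, 54: 82, 58: 194, 62: 31, 66: 17, 70: 50, 74: 2, 78: 0, 82: 0}
tray [0.50788736 0.31103652 0.03      ]
{-10: 0, -6: 43, -2: 1392, 2: 1768, 6: 508, 10: 179, 14: 210, 18: 49, 22: 0, 26: 0, 30: 0, 34: 0, 38: 0, 42: 0, 46: 0, 50: 0, 54: 0, 58: 0, 62: 0, 66: 0, 70: 0, 74: 0, 78: 0, 82: 0}
```

Run:
```python
import cv2,numpy as np
t=cv2.imread("pics/top0.png");s=cv2.imread("pics/side0.png")
f=lambda a:cv2.convertScaleAbs(a,alpha=1.5,beta=15)
def crop(im,x0,y0,w,h,k,name):
    o=f(cv2.resize(im[y0:y0+h,x0:x0+w],None,fx=k,fy=k,interpolation=cv2.INTER_LANCZOS4))
    for i in range(0,w,5): cv2.putText(o,str(x0+i),(int((i+.5)*k),8),0,.3,(0,0,255),1); cv2.line(o,(int((i+.5)*k),10),(int((i+.5)*k),14),(0,0,255))
    for i in range(0,h,5): cv2.putText(o,str(y0+i),(0,int((i+.5)*k)+3),0,.3,(0,0,255),1)
    cv2.imwrite(name,o)
crop(t,310,150,52,92,6.5,"pics/a.png")
crop(s,290,160,90,66,8.5,"pics/b.png")
a=None
crop(t,392,186,26,30,16,"pics/c.png")
crop(s,363,150,34,30,16,"pics/d.png")
c=cv2.imread("pics/c.png");d=cv2.imread("pics/d.png")
h=min(c.shape[0],d.shape[0]);o=np.hstack([c[:h],d[:h]]);cv2.imwrite("pics/cd.png",cv2.resize(o,None,fx=.82,fy=.82));print(o.shape)
```

```text
(480, 960, 3)
```

View pics/a.png

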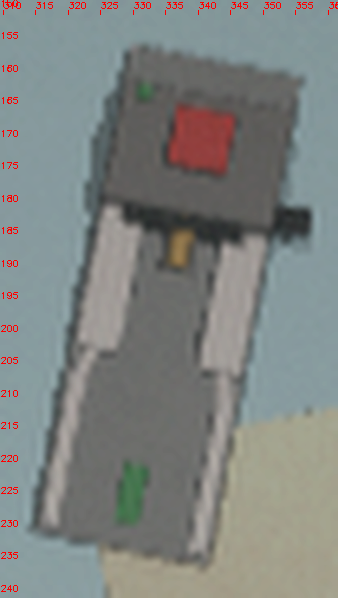

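View pics/b.png

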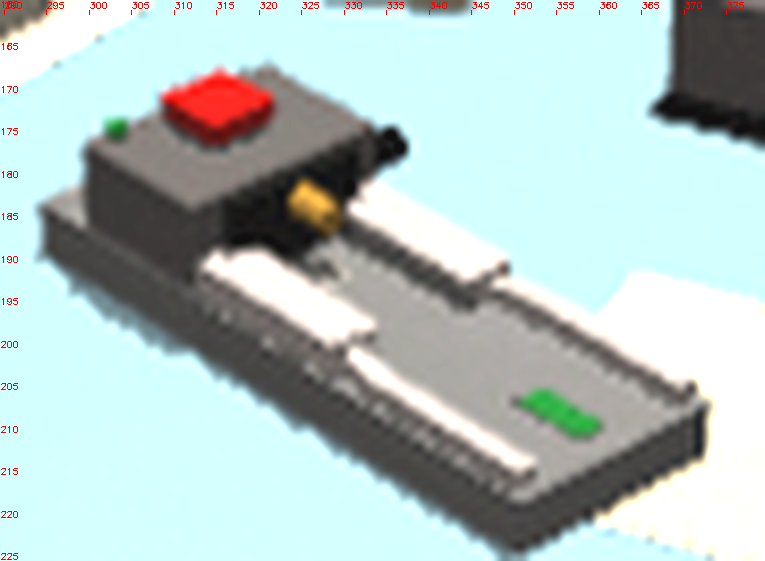

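View pics/cd.png

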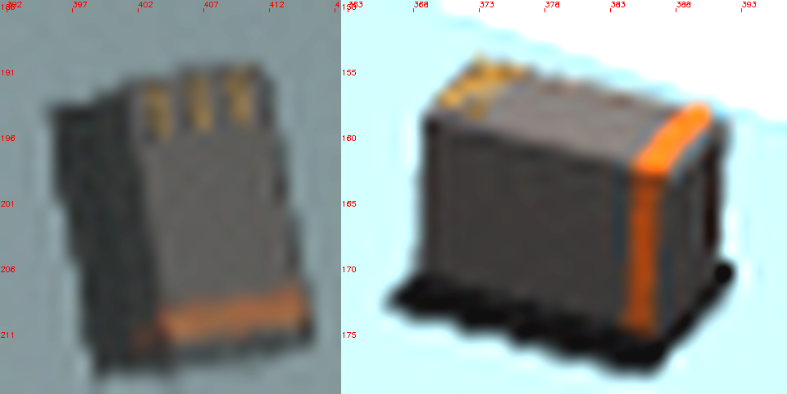

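```bash
cat > fit.py <<'E'
from h import *
from scipy.optimize import least_squares
def T(p,M):
    c,s=np.cos(p[2]),np.sin(p[2]);M=np.array(M,float)
    return np.c_[p[0]+c*M[:,0]-s*M[:,1],p[1]+s*M[:,0]+c*M[:,1],M[:,2]+(p[3] if len(p)>3 else 0)]
def fit(obs,p0):
    # obs: {cam:[(model pt, uv)]}
    def r(p):
        return np.concatenate([(proj(n,T(p,[a for a,_ in o]))-np.array([b for _,b in o])).ravel() for n,o in obs.items()])
    s=least_squares(r,p0,loss="soft_l1",x_scale=[.01,.01,.05,.01][:len(p0)]);return s.x,r(s.x).reshape(-1,2)
E
cat > run1.py <<'E'
from fit import *
A=lambda x,y:(x/6.5-.5+310,y/6.5-.5+150)
B=lambda x,y:(x/8.5-.5+290,y/8.5-.5+160)
C=lambda x,y:(x/13.12-.5+392,y/13.12-.5+186)
D=lambda x,y:((x-341)/13.12-.5+363,y/13.12-.5+150)
mm=lambda *a:tuple(v/1000 for v in a)
dock={"top":[(mm(-45,45,24),A(32,528)),(mm(-45,-45,24),A(207,566)),(mm(210,45,24),A(128,45)),(mm(210,-45,24),A(303,78)),(mm(46,20.5,36.5),A(118,352)),(mm(46,-20.5,36.5),A(200,368))],
"side":[(mm(-45,45,24),B(515,505)),(mm(-45,-45,24),B(705,405)),(mm(210,45,24),B(40,208)),(mm(46,20.5,36.5),B(377,322)),(mm(46,-20.5,36.5),B(470,282))]}
pack={"top":[(mm(35,18,54),C(133,80)),(mm(35,-18,54),C(262,68)),(mm(-35,-18,54),C(312,326)),(mm(-35,18,54),C(165,343)),(mm(35,28,6),C(48,107)),(mm(-35,28,6),C(95,375))],
"side":[(mm(35,18,54),D(430,112)),(mm(35,-18,54),D(480,60)),(mm(-35,-18,54),D(728,122)),(mm(-35,18,54),D(668,174)),(mm(35,28,6),D(388,298)),(mm(-35,28,3),D(655,375)),(mm(-35,-28,6),D(735,268))]}
for nm,o,p0 in(("dock",dock,[.5,-.04,-.15]),("pack",pack,[.546,-.281,.15])):
    for q in (p0,p0+[0]):
        p,r=fit(o,q);print(nm,p.round(4).tolist(),"res",r.round(1).tolist())
    for n in o:
        p,r=fit({n:o[n]},p0);print("  only",n,p.round(4).tolist())
bt=np.array(A(202.5,140));bs=np.array(B(218,100))
c1,d1=ray("top",[bt]);c2,d2=ray("side",[bs]);print("button",tri(c1,d1[0],c2,d2[0]),atz("top",[bt],.072),atz("side",[bs],.072))
E
python3 run1.py
```

```text
dock [0.4883, -0.0329, -0.1955] res [[-0.2, -0.5], [-0.2, -0.9], [0.3, -1.3], [-0.1, -1.1], [-0.6, 0.6], [-0.9, 0.6], [0.2, -0.3], [0.6, -0.5], [-0.2, -1.2], [1.3, 0.8], [0.7, 0.6]]
dock [0.4886, -0.0332, -0.1946, -0.0011] res [[-0.1, -0.6], [-0.1, -1.0], [0.4, -1.3], [-0.1, -1.1], [-0.5, 0.5], [-0.9, 0.5], [0.2, -0.1], [0.6, -0.3], [-0.2, -1.0], [1.2, 1.1], [0.6, 0.8]]
  only top [0.4866, -0.034, -0.192]
  only side [0.4892, -0.0315, -0.1966]
pack [0.548, -0.2824, 0.1529] res [[-1.2, -0.6], [-0.1, -1.3], [-0.3, 0.3], [-0.1, 0.7], [-0.0, -0.5], [-0.1, -0.2], [-0.7, -0.1], [0.1, -0.7], [0.8, -0.5], [1.0, 0.2], [0.6, -0.2], [-0.2, -0.0], [0.4, -0.2]]
pack [0.5484, -0.283, 0.1534, -0.0013] res [[-1.1, -0.6], [0.0, -1.4], [-0.1, 0.2], [0.1, 0.6], [0.1, -0.5], [0.0, -0.3], [-0.7, 0.1], [0.1, -0.4], [0.8, -0.3], [1.0, 0.5], [0.6, 0.0], [-0.2, 0.2], [0.4, 0.1]]
  only top [0.5471, -0.2833, 0.1469]
  only side [0.5482, -0.2806, 0.1522]
button (array([ 0.64345022, -0.06396529,  0.07014606]), np.float64(0.003369743501556446)) [[ 0.64175805 -0.06486752  0.072     ]] [[ 0.64296827 -0.06074412  0.072     ]]
```

```bash
cat > ov.py <<'E'
from fit import *
def box(x0,x1,y0,y1,z0,z1):
    v=np.array([[x,y,z] for x in(x0,x1) for y in(y0,y1) for z in(z0,z1)])/1000
    e=[(i,j) for i in range(8) for j in range(i) if bin(i^j).count("1")==1];return v,e
PACK=[box(-35,35,-28,28,0,6),box(-35,35,-18,18,6,54)]
DOCK=[box(-45,210,-45,45,0,24),box(46,135,-29.5,-20.5,31.5,36.5),box(46,135,20.5,29.5,31.5,36.5)]
TRAY=[box(-70,70,-60,60,0,16),box(-66,66,-56,56,4,16)]
def overlay(n,im,items,x0,y0,w,h,k,name):
    o=cv2.convertScaleAbs(cv2.resize(im[y0:y0+h,x0:x0+w,::-1],None,fx=k,fy=k,interpolation=cv2.INTER_CUBIC),alpha=1.4,beta=10)
    for boxes,p,col in items:
        for v,e in boxes:
            q=(proj(n,T(p,v))-[x0-.5,y0-.5])*k
            for i,j in e: cv2.line(o,tuple(int(a) for a in q[i]),tuple(int(a) for a in q[j]),col,1)
    cv2.imwrite(name,o)
E
python3 - <<'E'
from ov import *
d=[.4883,-.0329,-.1955,0];p=[.548,-.2824,.153,0]
t=np.load("top0.npz")["im"];s=np.load("side0.npz")["im"]
it=[(DOCK,d,(0,255,255)),(PACK,p,(0,255,0))]
overlay("top",t,it,305,145,120,95,6.5,"pics/ot.png")
overlay("side",s,it,288,145,115,85,6.9,"pics/os.png")
E
```

```text
(no output)
```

View pics/ot.png

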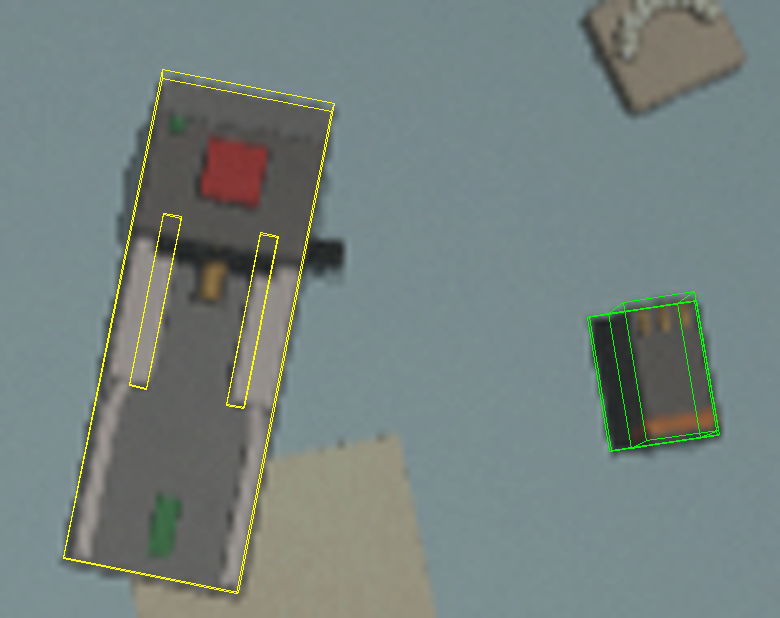

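View pics/os.png

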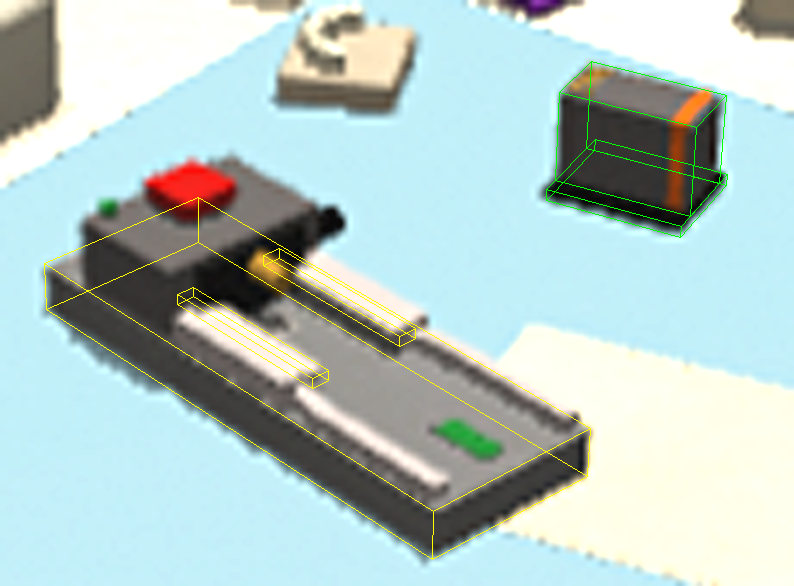

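```bash
cat > go.py <<'E'
from h import *
import sys
def to(x,y,z,yaw):
    "tool shift mm and turn to put the TCP at xyz with tool x at world yaw (mod pi)"
    o=arm.get_obs();R=np.array(o["orientation"]);d=R.T@(np.array([x,y,z])-o["position"])*1000
    cur=np.arctan2(R[1,0],R[0,0]);t=-(yaw-cur);t=(t+np.pi/2)%np.pi-np.pi/2
    print("pos",np.round(o["position"],4),"yaw",round(cur,4),"F",np.round(o["contact_force"],1),"w",round(o["width"]*87,1),"t",round(o["time_s"],2),"j",np.round(o["joints"],2))
    print("shift",d.round(1),"turn",round(t,4))
if __name__=="__main__": to(*[float(a) for a in sys.argv[1:5]])
E
python3 go.py .5475 -.282 .12 1.721
```

```text
pos [ 0.2489 -0.573   0.2358] yaw -1.161 F [-0.4 -0.3  0.4] w 86.9 t 0.1 j [ 1.14  0.33 -0.06  1.46  0.02  1.35 -0.09]
shift [-147.7 -389.8  116. ] turn 0.2596
```

Emit:
jog_arm(
  rows=[
    [-18,-49,0,0.1,-1],
    [-36,-97,0,0.2,-1],
    [-54,-146,20,0.26,-1],
    [-72,-195,40,0.26,-1],
    [-90,-243,60,0.26,-1],
    [-108,-292,80,0.26,-1],
    [-126,-341,100,0.26,-1],
    [-148,-390,116,0.26,-1],
    [-148,-390,116,0.26,-1],
    [-148,-390,116,0.26,-1],
  ],
  squeeze=25,
)

```text
time_s: 1.1
position: [0.5505, -0.2752, 0.1182]
orientation: [[0.158, -0.987, -0.001], [-0.987, -0.158, 0.005], [-0.005, 0.001, -1.0]]
contact_force: [0.1, 0.6, 0.7]
width: 0.998
```

```bash
python3 go.py .5475 -.282 .032 1.721
```

```text
pos [ 0.5505 -0.2752  0.1182] yaw -1.4124 F [0.1 0.6 0.7] w 86.9 t 1.1 j [ 0.59  0.41 -0.25  1.61  0.11  1.13 -1.1 ]
shift [ 6.6  3.9 86.2] turn 0.0082
```

Emit:
jog_arm(
  rows=[
    [0,0,0,0,-1],
    [0,0,0,0,-1],
  ],
)

```text
time_s: 1.3
position: [0.5469, -0.2837, 0.1207]
orientation: [[0.147, -0.989, -0.0], [-0.989, -0.147, -0.001], [0.001, 0.001, -1.0]]
contact_force: [-0.7, -0.7, 0.1]
width: 1.001
```

```bash
python3 - <<'E'
from h import *
for n in("top","side"):
    im,d=arm.read_camera(n);np.savez(f"{n}1.npz",im=im,d=d)
    u0,v0={"top":(375,165),"side":(340,100)}[n]
    cv2.imwrite(f"pics/{n}1.png",cv2.convertScaleAbs(cv2.resize(im[v0:v0+90,u0:u0+90,::-1],None,fx=6,fy=6,interpolation=cv2.INTER_CUBIC),alpha=1.6,beta=15))
    o=arm.get_obs(); print(proj(n,o["position"]))
E
python3 go.py .5475 -.282 .032 1.721
```

```text
[[411.99799103 199.05558656]]
[[382.41074916 139.50048434]]
pos [ 0.5469 -0.2839  0.121 ] yaw -1.4235 F [ 0.1 -0.  -0.6] w 87.1 t 1.4 j [ 0.6   0.41 -0.25  1.61  0.11  1.13 -1.1 ]
shift [-1.8 -0.8 89. ] turn -0.0029
```

View pics/top1.png

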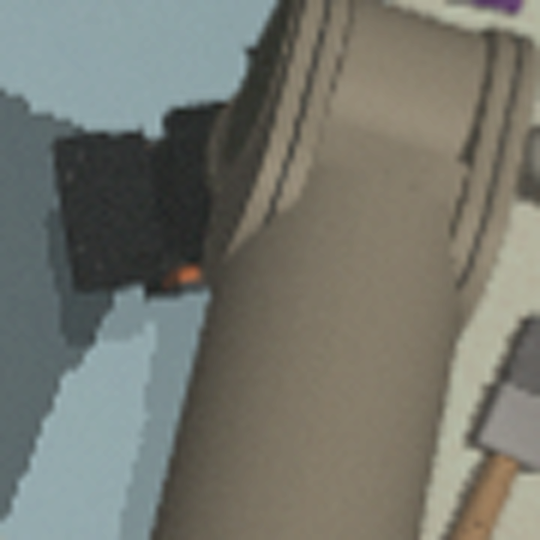

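View pics/side1.png

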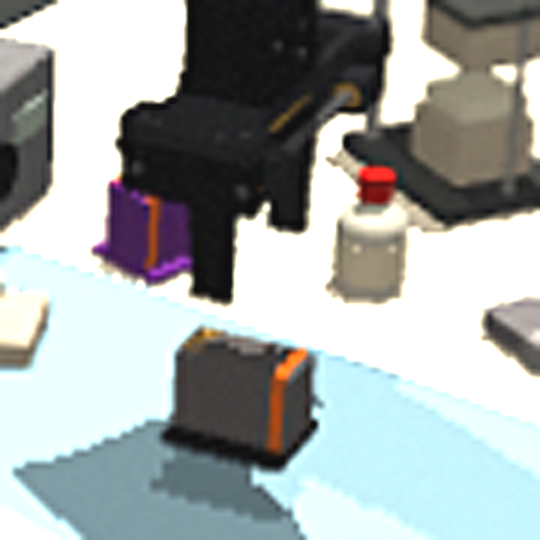

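Emit:
jog_arm(
  rows=[
    [-1,-1,22,0,-1],
    [-2,-1,44,0,-1],
    [-2,-1,66,0,-1],
    [-2,-1,80,0,-1],
    [-2,-1,88,0,-1],
    [-2,-1,88,0,-1],
    [-2,-1,88,0,0],
    [-2,-1,88,0,1],
    [-2,-1,88,0,1],
    [-2,-1,88,0,1],
  ],
  squeeze=25,
)

```text
time_s: 2.4
position: [0.5488, -0.2801, 0.0331]
orientation: [[0.149, -0.989, 0.001], [-0.989, -0.149, -0.0], [0.001, -0.001, -1.0]]
contact_force: [0.2, 0.8, 0.2]
width: 0.721
```

Emit:
jog_arm(
  rows=[
    [0,0,0,0,1],
    [0,0,0,0,1],
  ],
)

```text
time_s: 2.6
position: [0.5485, -0.28, 0.0327]
orientation: [[0.149, -0.989, 0.0], [-0.989, -0.149, -0.0], [0.0, -0.0, -1.0]]
contact_force: [0.4, -0.3, -0.0]
width: 0.541
```

```bash
python3 go.py .5475 -.282 .12 1.721
```

```text
pos [ 0.5485 -0.28    0.0327] yaw -1.4209 F [ 0.4 -0.3 -0. ] w 47.1 t 2.6 j [ 0.58  0.51 -0.24  1.68  0.14  0.97 -1.12]
shift [  1.8   1.3 -87.3] turn -0.0003
```

Emit:
jog_arm(
  rows=[
    [0,0,0,0,1],
    [0,0,0,0,1],
    [0,0,0,0,1],
    [0,0,0,0,1],
  ],
)

```text
time_s: 3.0
position: [0.5485, -0.2803, 0.0326]
orientation: [[0.149, -0.989, 0.0], [-0.989, -0.149, -0.0], [0.0, -0.0, -1.0]]
contact_force: [-0.2, -1.4, 0.3]
width: 0.412
```

Emit:
jog_arm(
  rows=[
    [0,0,-20,0,1],
    [0,0,-60,0,1],
    [0,0,-90,0,1],
    [0,0,-90,0,1],
  ],
)

```text
time_s: 3.4
position: [0.5508, -0.2806, 0.1271]
orientation: [[0.149, -0.989, 0.006], [-0.989, -0.149, -0.003], [0.004, -0.006, -1.0]]
contact_force: [1.0, 0.3, -1.1]
width: 0.415
```

```bash
python3 go.py .488 -.033 .122 1.375
```

```text
pos [ 0.5508 -0.2806  0.1271] yaw -1.4208 F [ 1.   0.3 -1.1] w 36.1 t 3.4 j [ 0.59  0.4  -0.25  1.61  0.11  1.14 -1.1 ]
shift [-254.2   25.1    4.1] turn 0.3458
```

Emit:
jog_arm(
  rows=[
    [-40,4,0,0.07,1],
    [-80,8,0,0.14,1],
    [-120,12,0,0.21,1],
    [-160,16,0,0.28,1],
    [-200,20,0,0.345,1],
    [-240,24,0,0.345,1],
    [-254,25,0,0.345,1],
    [-254,25,0,0.345,1],
    [-254,25,0,0.345,1],
    [-254,25,0,0.345,1],
  ],
)

```text
time_s: 4.4
position: [0.4859, -0.034, 0.1222]
orientation: [[-0.196, -0.981, -0.001], [-0.981, 0.196, -0.0], [0.0, 0.0, -1.0]]
contact_force: [0.5, 0.4, -2.0]
width: 0.411
```

```bash
python3 - <<'E'
from h import *
for n in("top","side"):
    im,d=arm.read_camera(n);np.savez(f"{n}2.npz",im=im,d=d)
    u0,v0={"top":(300,145),"side":(280,120)}[n]
    cv2.imwrite(f"pics/{n}2.png",cv2.convertScaleAbs(cv2.resize(im[v0:v0+105,u0:u0+100,::-1],None,fx=5.7,fy=5.7,interpolation=cv2.INTER_CUBIC),alpha=1.6,beta=15))
E
python3 go.py .488 -.033 .122 1.375
```

```text
pos [ 0.4859 -0.0338  0.1223] yaw -1.768 F [ 0.3 -0.3 -2. ] w 35.6 t 4.5 j [ 0.31  0.15 -0.36  1.94  0.06  1.06 -1.84]
shift [-1.2 -1.9  0.3] turn -0.0014
```

View pics/top2.png

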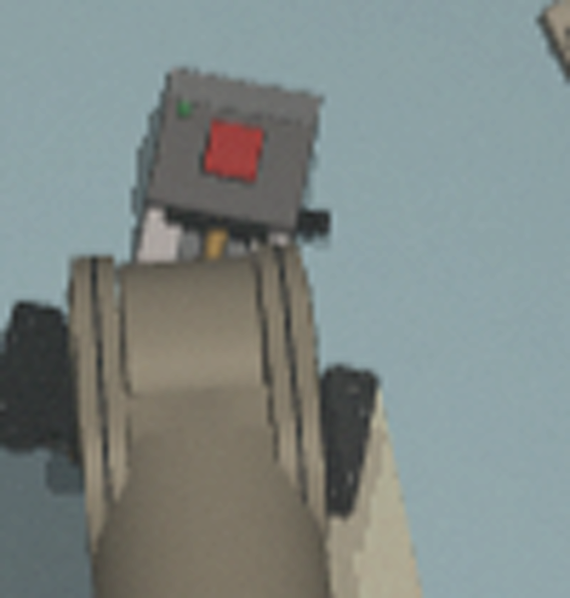

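View pics/side2.png

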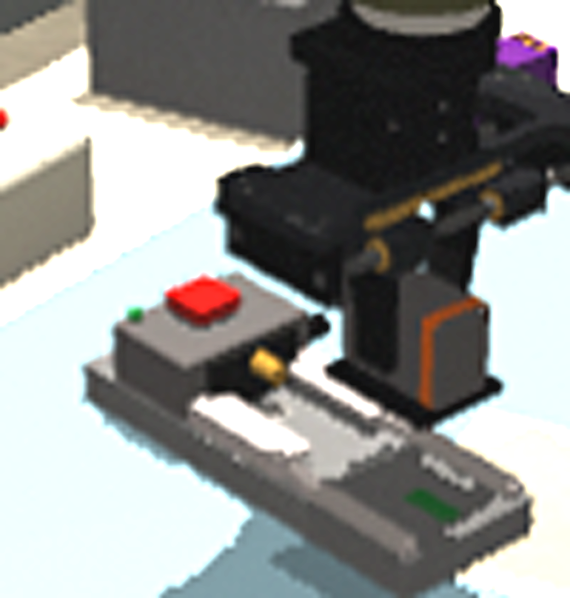

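Run:
```python
from ov import *
s=np.load("side2.npz")["im"]
z=.1222-.0326
E=lambda x,y:(x/5.7-.5+280,y/5.7-.5+120)
mm=lambda *a:tuple(v/1000 for v in a)
o={"side":[(mm(35,28,6),E(327,368)),(mm(-35,28,3),E(430,420)),(mm(-35,-28,6),E(503,381)),(mm(-35,18,54),E(425,318)),(mm(-35,-18,54),E(487,297))]}
def r(p):
    return (proj("side",T([*p,z],[a for a,_ in o["side"]]))-np.array([b for _,b in o["side"]])).ravel()
q=least_squares(r,[.487,-.033,-.195]);print(q.x.round(4),r(q.x).round(1))
overlay("side",s,[(PACK,[.4859,-.0340,-.197,z],(0,255,0)),(DOCK,[.4892,-.0315,-.1966,0],(0,255,255))],295,160,90,70,8.5,"pics/o2.png")
```

```text
[ 0.4899 -0.0349 -0.1812] [-1.  -1.2 -1.8  0.5 -0.3 -0.8  2.3  1.1  0.7  0.3]
```

View pics/o2.png

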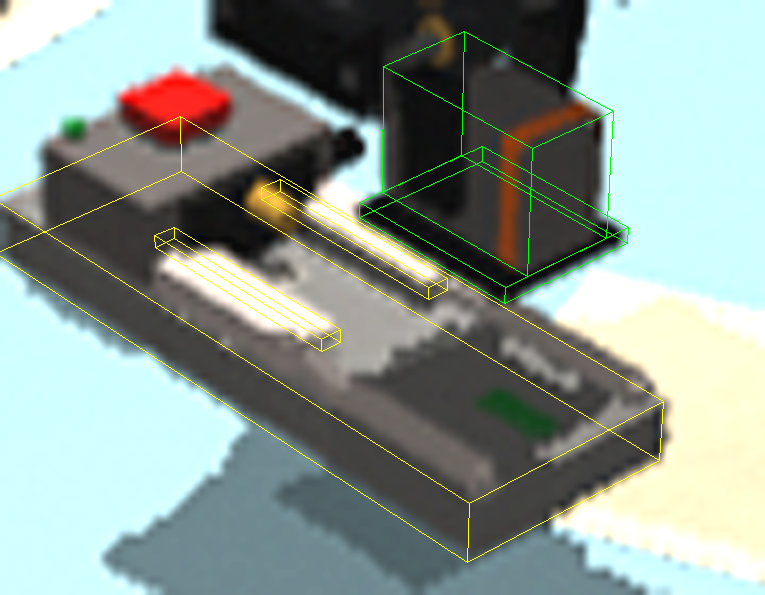

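Emit:
jog_arm(
  rows=[
    [-1.5,4,20,0,1],
    [-1.5,4,40,0,1],
    [-1.5,4,50,0,1],
    [-1.5,4,50,0,1],
    [-1.5,4,56,0,1],
    [-1.5,4,62,0,1],
    [-1.5,4,62,0,1],
    [-1.5,4,62,0,1],
  ],
)

```text
time_s: 5.3
position: [0.4824, -0.0303, 0.0607]
orientation: [[-0.194, -0.981, 0.0], [-0.981, 0.194, -0.0], [0.0, -0.0, -1.0]]
contact_force: [-0.1, 0.9, -2.0]
width: 0.409
```

Run:
```python
from ov import *
im,d=arm.read_camera("side");np.savez("side3.npz",im=im,d=d)
o=arm.get_obs();p=o["position"];print(p.round(4),o["contact_force"].round(1),np.linalg.svd(o["orientation"])[1].round(2))
cv2.imwrite("pics/s3.png",cv2.convertScaleAbs(cv2.resize(im[160:230,295:385,::-1],None,fx=8.5,fy=8.5,interpolation=cv2.INTER_CUBIC),alpha=1.6,beta=15))
```

```text
[ 0.4824 -0.0304  0.0608] [ 0.6  0.2 -2.1] [1. 1. 1.]
```

View pics/s3.png

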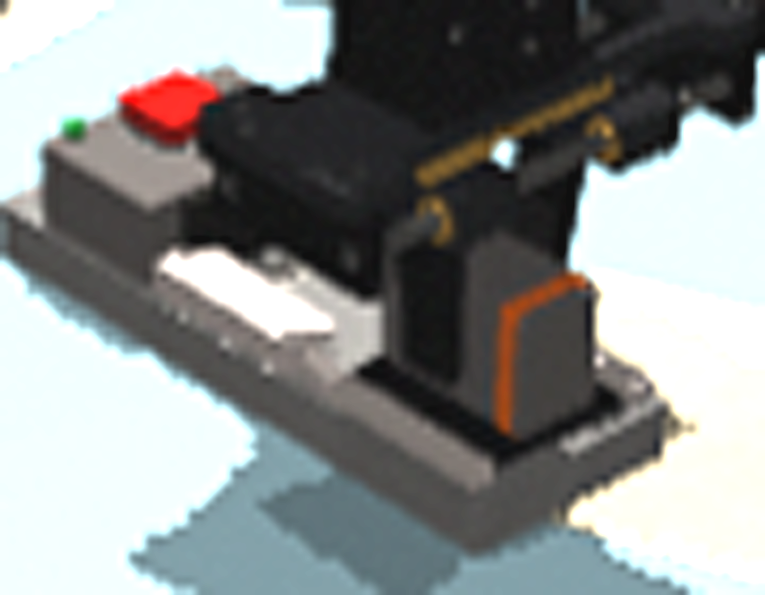

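Emit:
jog_arm(
  rows=[
    [2,0,1,0,1],
    [4,0,1,0,1],
    [4,0,1,0,1],
  ],
)

```text
time_s: 5.65
position: [0.4814, -0.0347, 0.0596]
orientation: [[-0.195, -0.981, 0.0], [-0.981, 0.195, -0.0], [0.0, -0.0, -1.0]]
contact_force: [-0.0, -0.0, -0.2]
width: 0.412
```

Emit:
jog_arm(
  rows=[
    [1,0,0,0,1],
    [1,0,0,0,1],
  ],
)

```text
time_s: 5.85
position: [0.4812, -0.0354, 0.0596]
orientation: [[-0.194, -0.981, 0.0], [-0.981, 0.194, -0.0], [0.0, -0.0, -1.0]]
contact_force: [0.2, -0.8, -2.2]
width: 0.409
```

Emit:
jog_arm(
  rows=[
    [1,0,0,0,1],
    [1,0,0,0,1],
  ],
)

```text
time_s: 6.05
position: [0.481, -0.0363, 0.0595]
orientation: [[-0.194, -0.981, 0.0], [-0.981, 0.194, -0.0], [0.0, -0.0, -1.0]]
contact_force: [0.3, -0.5, -1.5]
width: 0.411
```

Emit:
jog_arm(
  rows=[
    [1,0,0,0,1],
    [1,0,0,0,1],
  ],
)

```text
time_s: 6.25
position: [0.4808, -0.0374, 0.0595]
orientation: [[-0.194, -0.981, 0.0], [-0.981, 0.194, -0.0], [0.0, -0.0, -1.0]]
contact_force: [-0.4, -0.6, -1.6]
width: 0.409
```

Emit:
jog_arm(
  rows=[
    [1,0,0,0,1],
    [1,0,0,0,1],
  ],
)

```text
time_s: 6.45
position: [0.4806, -0.0383, 0.0596]
orientation: [[-0.194, -0.981, 0.0], [-0.981, 0.194, -0.0], [0.0, -0.0, -1.0]]
contact_force: [-0.1, -0.0, -2.0]
width: 0.415
```

Emit:
jog_arm(
  rows=[
    [1,0,0,0,1],
    [1,0,0,0,1],
  ],
)

```text
time_s: 6.65
position: [0.4805, -0.0393, 0.0596]
orientation: [[-0.194, -0.981, 0.0], [-0.981, 0.194, -0.0], [0.0, -0.0, -1.0]]
contact_force: [0.7, 0.3, -1.9]
width: 0.41
```

Emit:
jog_arm(
  rows=[
    [1,0,0,0,1],
    [1,0,0,0,1],
  ],
)

```text
time_s: 6.85
position: [0.4804, -0.0397, 0.0596]
orientation: [[-0.194, -0.981, 0.0], [-0.981, 0.194, 0.001], [-0.001, -0.0, -1.0]]
contact_force: [0.3, 3.5, -1.1]
width: 0.413
```

Emit:
jog_arm(
  rows=[
    [1,0,0,0,1],
    [1,0,0,0,1],
  ],
)

```text
time_s: 7.05
position: [0.4803, -0.0398, 0.0596]
orientation: [[-0.193, -0.981, 0.0], [-0.981, 0.193, 0.001], [-0.001, -0.0, -1.0]]
contact_force: [0.6, 6.3, -2.3]
width: 0.415
```

Emit:
jog_arm(
  rows=[
    [-5,0,0,0,1],
    [-9,0,0,0,1],
    [-11,0,0,0,1],
    [-11,0,0,0,1],
  ],
)

```text
time_s: 7.45
position: [0.4823, -0.0302, 0.0596]
orientation: [[-0.194, -0.981, 0.0], [-0.981, 0.194, -0.0], [0.0, -0.0, -1.0]]
contact_force: [0.7, -0.0, -2.2]
width: 0.408
```

Emit:
jog_arm(
  rows=[
    [-1,0,0,0,1],
    [-1,0,0,0,1],
  ],
)

```text
time_s: 7.65
position: [0.4824, -0.0294, 0.0595]
orientation: [[-0.194, -0.981, 0.0], [-0.981, 0.194, -0.0], [0.0, -0.0, -1.0]]
contact_force: [0.4, 0.4, -2.0]
width: 0.408
```

Emit:
jog_arm(
  rows=[
    [-1,0,0,0,1],
    [-1,0,0,0,1],
  ],
)

```text
time_s: 7.85
position: [0.4825, -0.029, 0.0595]
orientation: [[-0.194, -0.981, -0.0], [-0.981, 0.194, -0.001], [0.001, 0.0, -1.0]]
contact_force: [0.1, -3.5, -1.5]
width: 0.411
```

Emit:
jog_arm(
  rows=[
    [4,0,0,0,1],
    [6,0,1,0,1],
    [6,0,2,0,1],
    [6,0,2.5,0,1],
    [6,0,2.5,0,1],
  ],
)

```text
time_s: 8.35
position: [0.4814, -0.0341, 0.0569]
orientation: [[-0.194, -0.981, -0.0], [-0.981, 0.194, 0.0], [-0.0, 0.0, -1.0]]
contact_force: [-0.0, -0.1, -2.8]
width: 0.408
```

Emit:
jog_arm(
  rows=[
    [0,0,0.5,0,1],
    [0,0,0.5,0,1],
  ],
)

```text
time_s: 8.55
position: [0.4815, -0.0341, 0.0566]
orientation: [[-0.194, -0.981, 0.0], [-0.981, 0.194, 0.0], [-0.0, -0.0, -1.0]]
contact_force: [-0.5, -0.2, -1.1]
width: 0.414
```

Emit:
jog_arm(
  rows=[
    [0,-3,0,0,1],
    [0,-6,0,0,1],
    [0,-9,0,0,1],
    [0,-12,0,0,1],
    [0,-15,0,0,1],
    [0,-18,0,0,1],
    [0,-18,0,0,1],
  ],
)

```text
time_s: 9.25
position: [0.4998, -0.0378, 0.0566]
orientation: [[-0.194, -0.981, 0.001], [-0.981, 0.194, -0.0], [-0.0, -0.001, -1.0]]
contact_force: [1.4, -0.4, -1.1]
width: 0.41
```

Emit:
jog_arm(
  rows=[
    [0,-3,0,0,1],
    [0,-6,0,0,1],
    [0,-9,0,0,1],
    [0,-12,0,0,1],
    [0,-12,0,0,1],
  ],
)

```text
time_s: 9.75
position: [0.5116, -0.0402, 0.0566]
orientation: [[-0.194, -0.981, 0.001], [-0.981, 0.194, -0.0], [-0.0, -0.001, -1.0]]
contact_force: [1.1, 0.2, 0.4]
width: 0.414
```

Emit:
jog_arm(
  rows=[
    [0,-4,0,0,1],
    [0,-8,0,0,1],
    [0,-12,0,0,1],
    [0,-16,0,0,1],
    [0,-20,0,0,1],
    [0,-20,0,0,1],
  ],
)

```text
time_s: 10.35
position: [0.5315, -0.0442, 0.0566]
orientation: [[-0.194, -0.981, 0.001], [-0.981, 0.194, -0.0], [-0.0, -0.001, -1.0]]
contact_force: [1.2, -0.2, 0.5]
width: 0.416
```

Emit:
jog_arm(
  rows=[
    [0,-2,0,0,1],
    [0,-4,0,0,1],
    [0,-6,0,0,1],
    [0,-6,0,0,1],
  ],
)

```text
time_s: 10.75
position: [0.5365, -0.0451, 0.0566]
orientation: [[-0.194, -0.981, 0.0], [-0.981, 0.194, -0.0], [0.0, -0.0, -1.0]]
contact_force: [-2.1, 0.6, 3.4]
width: 0.411
```

Emit:
jog_arm(
  rows=[
    [0,-1,0,0,1],
    [0,-2,0,0,1],
    [0,-2,0,0,1],
  ],
)

```text
time_s: 11.05
position: [0.5382, -0.0454, 0.0566]
orientation: [[-0.194, -0.981, -0.0], [-0.981, 0.194, -0.0], [0.0, 0.0, -1.0]]
contact_force: [-3.2, 0.4, 4.2]
width: 0.415
```

Emit:
jog_arm(
  rows=[
    [0,-1,0,0,1],
    [0,-2,0,0,1],
    [0,-2,0,0,1],
  ],
)

```text
time_s: 11.35
position: [0.5402, -0.0459, 0.0566]
orientation: [[-0.194, -0.981, -0.0], [-0.981, 0.194, -0.0], [0.0, 0.0, -1.0]]
contact_force: [-3.6, 0.8, 4.5]
width: 0.411
```

Emit:
jog_arm(
  rows=[
    [0,-1,0,0,1],
    [0,-2,0,0,1],
    [0,-2,0,0,1],
  ],
)

```text
time_s: 11.65
position: [0.5422, -0.0463, 0.0566]
orientation: [[-0.194, -0.981, -0.0], [-0.981, 0.194, -0.0], [0.0, 0.0, -1.0]]
contact_force: [-5.3, 0.8, 4.9]
width: 0.416
```

Emit:
jog_arm(
  rows=[
    [0,-1,0,0,1],
    [0,-2,0,0,1],
    [0,-2,0,0,1],
  ],
)

```text
time_s: 11.95
position: [0.5442, -0.0467, 0.0566]
orientation: [[-0.194, -0.981, -0.0], [-0.981, 0.194, -0.0], [0.0, 0.0, -1.0]]
contact_force: [-4.3, 1.3, 5.9]
width: 0.412
```

Emit:
jog_arm(
  rows=[
    [0,-1,0,0,1],
    [0,-2,0,0,1],
    [0,-2,0,0,1],
  ],
)

```text
time_s: 12.25
position: [0.5459, -0.047, 0.0566]
orientation: [[-0.194, -0.981, -0.001], [-0.981, 0.194, -0.0], [0.0, 0.0, -1.0]]
contact_force: [-4.9, 0.4, 6.5]
width: 0.416
```

Emit:
jog_arm(
  rows=[
    [0,-1,0,0,1],
    [0,-1,0,0,1],
  ],
)

```text
time_s: 12.45
position: [0.5466, -0.0471, 0.0566]
orientation: [[-0.194, -0.981, -0.001], [-0.981, 0.194, -0.0], [0.0, 0.001, -1.0]]
contact_force: [-7.1, 1.0, 7.3]
width: 0.412
```

Emit:
jog_arm(
  rows=[
    [0,-1,0,0,1],
    [0,-1,0,0,1],
  ],
)

```text
time_s: 12.65
position: [0.5475, -0.0473, 0.0566]
orientation: [[-0.194, -0.981, -0.001], [-0.981, 0.194, -0.0], [0.0, 0.001, -1.0]]
contact_force: [-6.4, 1.8, 9.0]
width: 0.41
```

Emit:
jog_arm(
  rows=[
    [0,-1,0,0,1],
    [0,-1,0,0,1],
  ],
)

```text
time_s: 12.85
position: [0.5484, -0.0475, 0.0566]
orientation: [[-0.194, -0.981, -0.001], [-0.981, 0.194, 0.0], [0.0, 0.001, -1.0]]
contact_force: [-7.5, 2.3, 9.1]
width: 0.407
```

Emit:
jog_arm(
  rows=[
    [0,-1,0,0,1],
    [0,-1,0,0,1],
  ],
)

```text
time_s: 13.05
position: [0.5493, -0.0476, 0.0566]
orientation: [[-0.194, -0.981, -0.002], [-0.981, 0.194, 0.0], [0.0, 0.002, -1.0]]
contact_force: [-8.8, 1.9, 8.5]
width: 0.41
```

Emit:
jog_arm(
  rows=[
    [0,-1,0,0,1],
    [0,-1,0,0,1],
  ],
)

```text
time_s: 13.25
position: [0.5495, -0.0476, 0.0566]
orientation: [[-0.194, -0.981, -0.003], [-0.981, 0.194, 0.0], [0.001, 0.003, -1.0]]
contact_force: [-13.5, 2.2, 14.3]
width: 0.408
```

Run:
```python
from ov import *
for n,(u0,v0) in(("side",(290,150)),("top",(300,145))):
    im,d=arm.read_camera(n);np.savez(n+"4.npz",im=im,d=d)
    cv2.imwrite(f"pics/{n}4.png",cv2.convertScaleAbs(cv2.resize(im[v0:v0+80,u0:u0+90,::-1],None,fx=7.4,fy=7.4,interpolation=cv2.INTER_CUBIC),alpha=1.9,beta=25))
o=arm.get_obs();print(o["position"].round(4),o["contact_force"].round(1),o["ft_torque"].round(2))
```

```text
[ 0.5495 -0.0476  0.0566] [-13.8   1.8  13.6] [0.6  2.82 0.01]
```

View pics/side4.png

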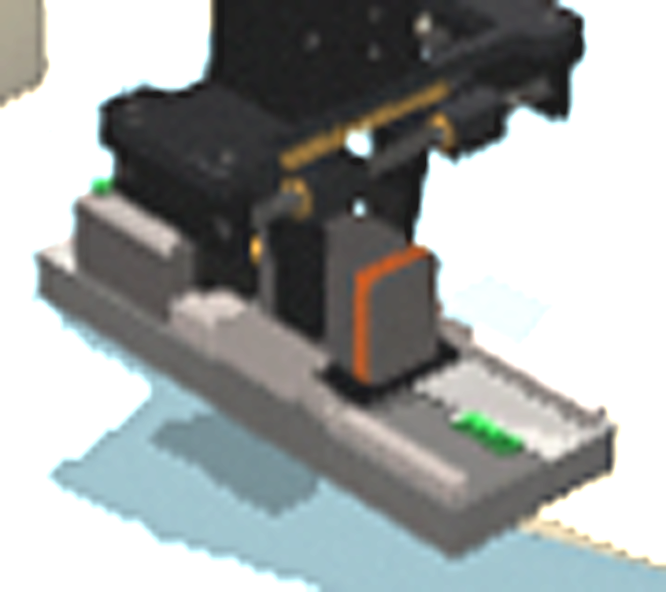

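View pics/top4.png

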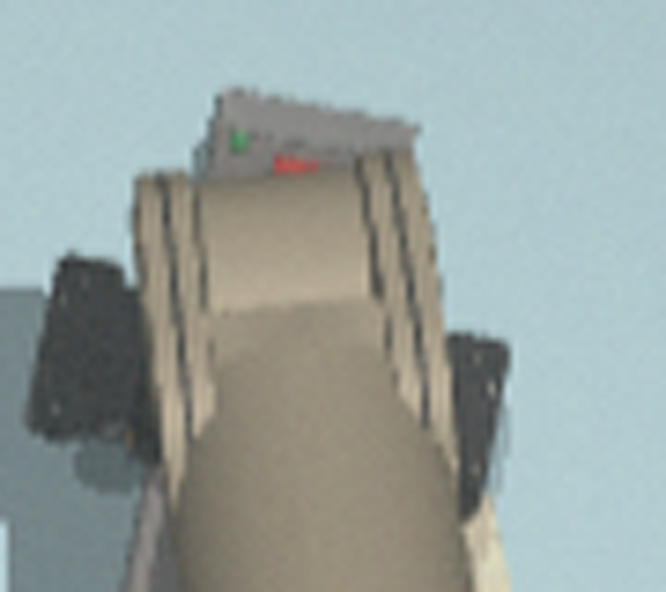

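```bash
python3 - <<'E'
from ov import *
E=lambda x,y:(x/7.4-.5+290,y/7.4-.5+150)
o=np.array([.4892,-.0315]);a=-.1955;R=np.array([[np.cos(a),np.sin(a)],[-np.sin(a),np.cos(a)]])
for nm,q,z in(("flange L",(367,398),.024),("flange R",(460,352),.030),("body top TL",(360,272),.078),("body TR",(432,250),.078)):
    P=atz("side",[E(*q)],z)[0];print(nm,P.round(4),(R@(P[:2]-o)*1000).round(1))
P=np.array([.5495,-.0476]);print((R@(P-[.4883,-.0329])*1000).round(1),(R@(P-o)*1000).round(1))
E
python3 -c "
import cv2,sys
sys.path.insert(0,'.')
from ov import *
im=np.load('side4.npz')['im']
overlay('side',im,[(PACK,[.5495,-.0476,-.195,.024],(0,255,0))],290,150,90,80,7.4,'pics/o4.png')"
```

```text
flange L [ 0.5235 -0.0226  0.024 ] [31.9 15.4]
flange R [ 0.5085 -0.0645  0.03  ] [ 25.4 -28.6]
body top TL [ 0.5302 -0.026   0.078 ] [39.1 13.4]
body TR [ 0.5177 -0.0563  0.078 ] [ 32.8 -18.8]
[62.9 -2.5] [62.3 -4.1]
```

View pics/o4.png

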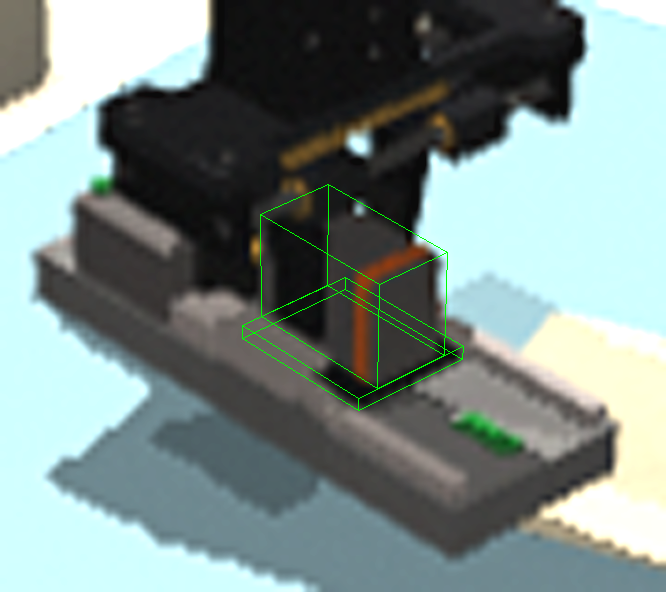

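Run:
```python
from ov import *
A=lambda x,y:(x/6.5-.5+310,y/6.5-.5+150)
B=lambda x,y:(x/8.5-.5+290,y/8.5-.5+160)
a=-.1955;R=np.array([[np.cos(a),np.sin(a)],[-np.sin(a),np.cos(a)]])
def f(nm,n,q,z):
    P=atz(n,[q],z)[0];print(nm,n,P.round(4),(R@(P[:2]-[.4883,-.0329])*1000).round(1))
def tr(nm,q1,q2):
    c1,d1=ray("top",[q1]);c2,d2=ray("side",[q2]);P,e=tri(c1,d1[0],c2,d2[0]);print(nm,P.round(4),round(e*1000,1),(R@(P[:2]-[.4883,-.0329])*1000).round(1))
tr("ejector tip",A(178,268),B(335,222))
for z in(.035,.045):f("ej","top",A(178,268),z)
tr("head front mid top",A(190,217),B(287,167))
tr("lipL",A(118,352),B(377,322));tr("lipR",A(200,368),B(470,282))
tr("lipLouter",A(80,348),B(345,345))
tr("mouthL",A(32,528),B(515,505));tr("mouthR",A(207,566),B(705,405));tr("far L",A(128,45),B(40,208))
```

```text
ejector tip [ 0.582  -0.0526  0.0475] 3.1 [95.8 -1.2]
ej top [ 0.5823 -0.0539  0.035 ] [96.3 -2.3]
ej top [ 0.5811 -0.0536  0.045 ] [95.  -2.3]
head front mid top [ 0.6069 -0.0579  0.0584] 4.3 [121.2  -1.5]
lipL [ 0.5407 -0.0227  0.0374] 3.4 [49.4 20.2]
lipR [ 0.5324 -0.0644  0.036 ] 2.1 [ 49.4 -22.4]
lipLouter [ 0.5417 -0.0042  0.0373] 1.2 [46.8 38.5]
mouthL [0.4522 0.02   0.023 ] 2.4 [-45.7  44.9]
mouthR [ 0.4345 -0.0678  0.0228] 4.6 [-46.  -44.7]
far L [ 0.6999 -0.028   0.0214] 1.7 [206.6  46. ]
```

```bash
python3 -c "
from ov import *
im=np.load('side4.npz')['im']
zt=.0566
body=[box(-37.5,37.5,-95,95,56,130)]
fin=[box(-9.5,9.5,18,33,-14,56),box(-9.5,9.5,-33,-18,-14,56)]
p=[.5495,-.0476,-.195,zt]
overlay('side',im,[(PACK,[.5495,-.0476,-.195,.024],(0,255,0)),(body,p,(255,0,255)),(fin,p,(255,255,0))],280,120,100,100,6,'pics/o5.png')"
```

```text
(no output)
```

View pics/o5.png

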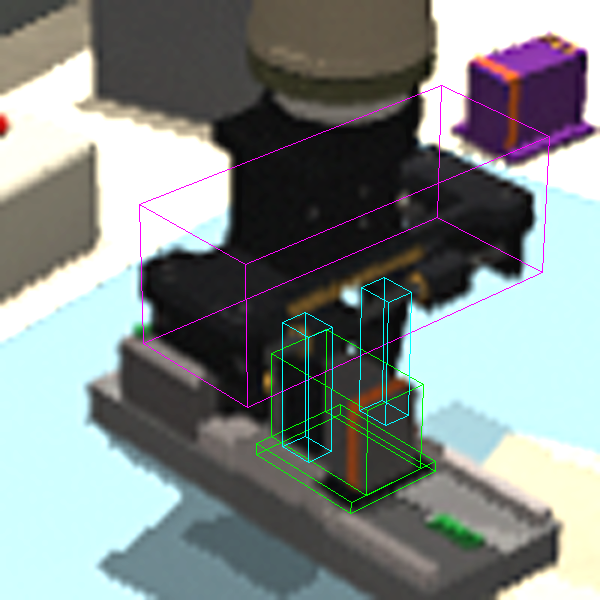

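Emit:
jog_arm(
  rows=[
    [0,0,-0.5,0,1],
    [0,0,-0.5,0,1],
  ],
)

```text
time_s: 13.55
position: [0.5496, -0.0477, 0.0566]
orientation: [[-0.194, -0.981, -0.003], [-0.981, 0.194, 0.0], [0.0, 0.003, -1.0]]
contact_force: [-9.6, 2.4, 7.4]
width: 0.413
```

Emit:
jog_arm(
  rows=[
    [0,-1,0,0,1],
    [0,-1,0,0,1],
  ],
)

```text
time_s: 13.75
position: [0.55, -0.0478, 0.0567]
orientation: [[-0.194, -0.981, -0.005], [-0.981, 0.194, 0.0], [0.001, 0.005, -1.0]]
contact_force: [-12.8, 1.9, 11.0]
width: 0.411
```

Emit:
jog_arm(
  rows=[
    [0,0,-0.7,0,1],
    [0,-1,-0.7,0,1],
    [0,-1,-0.7,0,1],
  ],
)

```text
time_s: 14.05
position: [0.5516, -0.0481, 0.0567]
orientation: [[-0.194, -0.981, -0.003], [-0.981, 0.194, 0.0], [0.0, 0.003, -1.0]]
contact_force: [-6.2, 1.7, 0.4]
width: 0.413
```

Emit:
jog_arm(
  rows=[
    [0,-1,0,0,1],
    [0,-1,0,0,1],
  ],
)

```text
time_s: 14.25
position: [0.5526, -0.0483, 0.0567]
orientation: [[-0.194, -0.981, -0.003], [-0.981, 0.194, 0.0], [0.0, 0.003, -1.0]]
contact_force: [-6.2, 1.4, 1.4]
width: 0.412
```

Emit:
jog_arm(
  rows=[
    [0,-1,0,0,1],
    [0,-2,0,0,1],
    [0,-2,0,0,1],
  ],
)

```text
time_s: 14.55
position: [0.5549, -0.0487, 0.0568]
orientation: [[-0.194, -0.981, -0.002], [-0.981, 0.194, 0.0], [0.0, 0.002, -1.0]]
contact_force: [-5.3, 1.2, -2.0]
width: 0.41
```

Emit:
jog_arm(
  rows=[
    [0,-1,0,0,1],
    [0,-2,0,0,1],
    [0,-2,0,0,1],
  ],
)

```text
time_s: 14.85
position: [0.5567, -0.0491, 0.0568]
orientation: [[-0.194, -0.981, -0.003], [-0.981, 0.194, 0.0], [0.0, 0.003, -1.0]]
contact_force: [-5.7, 2.0, -0.6]
width: 0.413
```

Emit:
jog_arm(
  rows=[
    [0,-1,0,0,1],
    [0,-1,0,0,1],
  ],
)

```text
time_s: 15.05
position: [0.5576, -0.0492, 0.0568]
orientation: [[-0.194, -0.981, -0.003], [-0.981, 0.194, 0.0], [0.0, 0.003, -1.0]]
contact_force: [-5.2, 1.6, 0.8]
width: 0.412
```

Emit:
jog_arm(
  rows=[
    [0,-1,0,0,1],
    [0,-1,0,0,1],
  ],
)

```text
time_s: 15.25
position: [0.5586, -0.0494, 0.0568]
orientation: [[-0.194, -0.981, -0.003], [-0.981, 0.194, 0.0], [0.0, 0.003, -1.0]]
contact_force: [-5.7, 1.0, 0.5]
width: 0.412
```

Emit:
jog_arm(
  rows=[
    [0,-1,0,0,1],
    [0,-1,0,0,1],
  ],
)

```text
time_s: 15.45
position: [0.5595, -0.0496, 0.0567]
orientation: [[-0.194, -0.981, -0.003], [-0.981, 0.194, 0.0], [0.0, 0.003, -1.0]]
contact_force: [-5.9, 1.3, -0.4]
width: 0.412
```

Emit:
jog_arm(
  rows=[
    [0,-1,0,0,1],
    [0,-1,0,0,1],
  ],
)

```text
time_s: 15.65
position: [0.5605, -0.0498, 0.0567]
orientation: [[-0.194, -0.981, -0.003], [-0.981, 0.194, 0.0], [0.0, 0.003, -1.0]]
contact_force: [-6.4, 2.2, -1.0]
width: 0.409
```

Emit:
jog_arm(
  rows=[
    [0,-1,0,0,1],
    [0,-1,0,0,1],
  ],
)

```text
time_s: 15.85
position: [0.5614, -0.05, 0.0567]
orientation: [[-0.194, -0.981, -0.003], [-0.981, 0.194, 0.0], [0.0, 0.003, -1.0]]
contact_force: [-6.3, 2.7, 0.5]
width: 0.416
```

Emit:
jog_arm(
  rows=[
    [0,-1,0,0,1],
    [0,-1,0,0,1],
  ],
)

```text
time_s: 16.05
position: [0.5623, -0.0502, 0.0567]
orientation: [[-0.194, -0.981, -0.003], [-0.981, 0.194, 0.0], [0.0, 0.003, -1.0]]
contact_force: [-7.1, 1.9, 0.3]
width: 0.414
```

Emit:
jog_arm(
  rows=[
    [0,-1,0,0,1],
    [0,-1,0,0,1],
  ],
)

```text
time_s: 16.25
position: [0.5632, -0.0503, 0.0567]
orientation: [[-0.194, -0.981, -0.003], [-0.981, 0.194, 0.0], [0.0, 0.004, -1.0]]
contact_force: [-7.4, 2.4, 0.9]
width: 0.413
```

Emit:
jog_arm(
  rows=[
    [0,-1,0,0,1],
    [0,-1,0,0,1],
  ],
)

```text
time_s: 16.45
position: [0.5642, -0.0505, 0.0568]
orientation: [[-0.194, -0.981, -0.004], [-0.981, 0.194, 0.0], [0.0, 0.004, -1.0]]
contact_force: [-7.2, 1.7, 1.8]
width: 0.412
```

Emit:
jog_arm(
  rows=[
    [0,-1,0,0,1],
    [0,-1,0,0,1],
  ],
)

```text
time_s: 16.65
position: [0.5653, -0.0507, 0.0567]
orientation: [[-0.194, -0.981, -0.003], [-0.981, 0.194, 0.0], [0.0, 0.003, -1.0]]
contact_force: [-8.0, 2.7, 0.4]
width: 0.412
```

Emit:
jog_arm(
  rows=[
    [0,-1,0,0,1],
    [0,-1,0,0,1],
  ],
)

```text
time_s: 16.85
position: [0.5661, -0.0509, 0.0567]
orientation: [[-0.194, -0.981, -0.004], [-0.981, 0.194, 0.0], [0.0, 0.004, -1.0]]
contact_force: [-8.0, 2.7, 2.1]
width: 0.406
```

Emit:
jog_arm(
  rows=[
    [0,-1,0,0,1],
    [0,-1,0,0,1],
  ],
)

```text
time_s: 17.05
position: [0.567, -0.051, 0.0567]
orientation: [[-0.194, -0.981, -0.004], [-0.981, 0.194, 0.0], [0.0, 0.004, -1.0]]
contact_force: [-8.5, 2.1, 1.7]
width: 0.41
```

Run:
```python
from ov import *
im,d=arm.read_camera("side");np.savez("side5.npz",im=im,d=d)
o=arm.get_obs();p=o["position"];print(p.round(4),o["contact_force"].round(1),o["ft_torque"].round(2))
overlay("side",im,[],290,150,90,80,7.4,"pics/s5.png")
overlay("side",im,[(PACK,[p[0],p[1],-.195,.024],(0,255,0))],290,150,90,80,7.4,"pics/o6.png")
```

```text
[ 0.5669 -0.0511  0.0567] [-8.   2.1  1.7] [0.58 1.8  0.02]
```

View pics/s5.png

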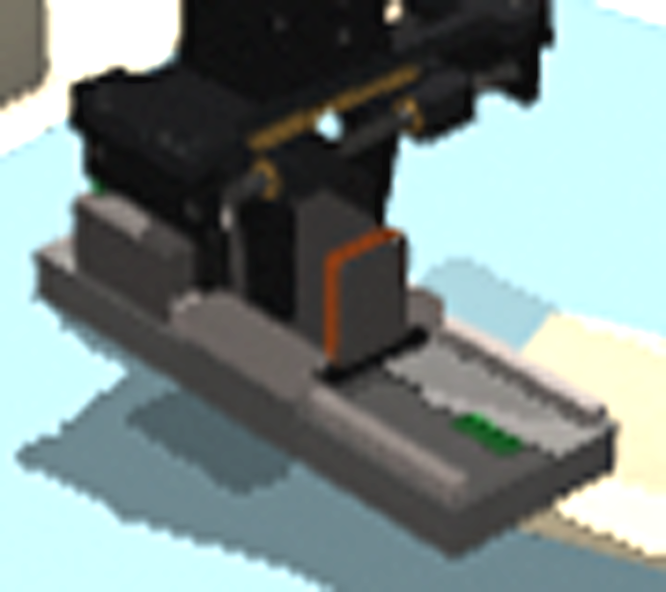

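View pics/o6.png

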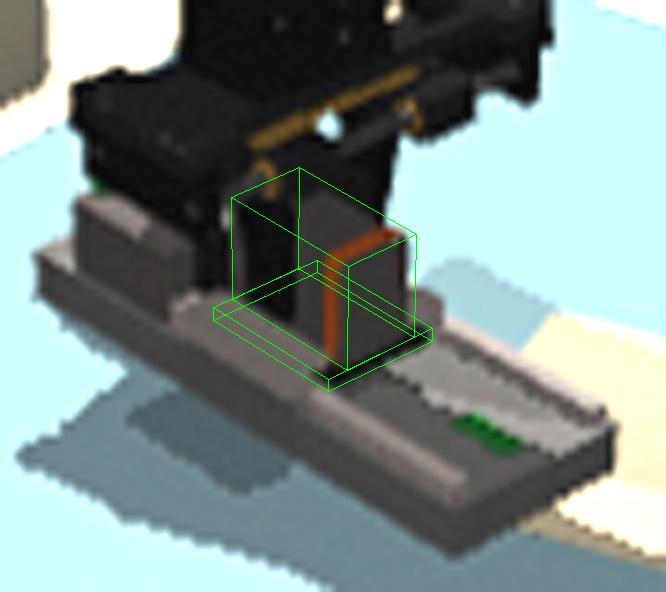

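Emit:
jog_arm(
  rows=[
    [0,-1,0,0,1],
    [0,-1,0,0,1],
  ],
)

```text
time_s: 17.3
position: [0.5673, -0.0511, 0.0567]
orientation: [[-0.193, -0.981, -0.005], [-0.981, 0.193, 0.0], [0.001, 0.005, -1.0]]
contact_force: [-12.1, 2.6, 6.2]
width: 0.411
```

Emit:
jog_arm(
  rows=[
    [0,-1,0,0,1],
    [0,-1,0,0,1],
  ],
)

```text
time_s: 17.5
position: [0.5675, -0.0512, 0.0567]
orientation: [[-0.193, -0.981, -0.007], [-0.981, 0.193, 0.001], [0.001, 0.007, -1.0]]
contact_force: [-17.1, 2.9, 10.1]
width: 0.408
```

Emit:
jog_arm(
  rows=[
    [0,0,-0.7,0,1],
    [0,0,-0.7,0,1],
  ],
)

```text
time_s: 17.7
position: [0.5675, -0.0512, 0.0568]
orientation: [[-0.193, -0.981, -0.007], [-0.981, 0.193, 0.001], [0.001, 0.007, -1.0]]
contact_force: [-13.8, 3.2, 2.9]
width: 0.412
```

Emit:
jog_arm(
  rows=[
    [0,-0.7,-0.4,0,1],
    [0,-0.7,-0.4,0,1],
  ],
)

```text
time_s: 17.9
position: [0.5678, -0.0512, 0.0569]
orientation: [[-0.193, -0.981, -0.008], [-0.981, 0.193, 0.001], [0.001, 0.008, -1.0]]
contact_force: [-13.5, 3.9, 0.8]
width: 0.412
```

Emit:
jog_arm(
  rows=[
    [0,-0.7,-0.3,0,1],
    [0,-0.7,-0.3,0,1],
  ],
)

```text
time_s: 18.1
position: [0.5679, -0.0513, 0.0569]
orientation: [[-0.193, -0.981, -0.009], [-0.981, 0.193, 0.001], [0.001, 0.009, -1.0]]
contact_force: [-15.0, 4.2, 1.3]
width: 0.413
```

Emit:
jog_arm(
  rows=[
    [0,-0.5,0,0,1],
    [0,-0.5,0,0,1],
  ],
)

```text
time_s: 18.3
position: [0.568, -0.0513, 0.0569]
orientation: [[-0.193, -0.981, -0.01], [-0.981, 0.193, 0.001], [0.001, 0.01, -1.0]]
contact_force: [-18.1, 4.1, 3.9]
width: 0.409
```

Emit:
jog_arm(
  rows=[
    [0,1,0.3,0,1],
    [0,2,0.5,0,1],
    [0,2,0.5,0,1],
  ],
)

```text
time_s: 18.6
position: [0.5675, -0.0512, 0.0568]
orientation: [[-0.193, -0.981, -0.007], [-0.981, 0.193, 0.001], [0.001, 0.007, -1.0]]
contact_force: [-11.8, 3.8, -0.3]
width: 0.41
```

Emit:
jog_arm(
  rows=[
    [0,1,0.3,0,1],
    [0,1,0.3,0,1],
  ],
)

```text
time_s: 18.8
position: [0.5672, -0.0511, 0.0568]
orientation: [[-0.193, -0.981, -0.005], [-0.981, 0.193, 0.001], [0.0, 0.005, -1.0]]
contact_force: [-8.7, 2.2, -0.4]
width: 0.412
```

Emit:
jog_arm(
  rows=[
    [0,1,0.3,0,1],
    [0,1,0.3,0,1],
  ],
)

```text
time_s: 19.0
position: [0.5669, -0.0511, 0.0568]
orientation: [[-0.194, -0.981, -0.004], [-0.981, 0.194, 0.0], [0.0, 0.004, -1.0]]
contact_force: [-6.8, 2.0, -1.1]
width: 0.408
```

Emit:
jog_arm(
  rows=[
    [0,1,0,0,1],
    [0,1,0,0,1],
  ],
)

```text
time_s: 19.2
position: [0.5659, -0.0509, 0.0568]
orientation: [[-0.194, -0.981, -0.004], [-0.981, 0.194, 0.0], [0.0, 0.004, -1.0]]
contact_force: [-6.0, 1.5, -1.3]
width: 0.415
```

Emit:
jog_arm(
  rows=[
    [0,1,0,0,1],
    [0,1,0,0,1],
  ],
)

```text
time_s: 19.4
position: [0.5652, -0.0507, 0.0568]
orientation: [[-0.194, -0.981, -0.003], [-0.981, 0.194, 0.0], [0.0, 0.003, -1.0]]
contact_force: [-5.7, 2.1, -3.1]
width: 0.411
```

Emit:
jog_arm(
  rows=[
    [0,1,0,0,1],
    [0,1,0,0,1],
  ],
)

```text
time_s: 19.6
position: [0.5651, -0.0508, 0.0571]
orientation: [[-0.194, -0.981, -0.001], [-0.981, 0.194, 0.0], [-0.0, 0.001, -1.0]]
contact_force: [-1.4, 0.8, -10.0]
width: 0.407
```

Emit:
jog_arm(
  rows=[
    [0,0.2,0.8,0,1],
    [0,0.2,1.2,0,1],
    [0,0.2,1.2,0,1],
  ],
)

```text
time_s: 19.9
position: [0.5651, -0.0507, 0.0569]
orientation: [[-0.194, -0.981, -0.001], [-0.981, 0.194, 0.0], [0.0, 0.001, -1.0]]
contact_force: [-6.0, 2.2, -3.2]
width: 0.411
```

Emit:
jog_arm(
  rows=[
    [0,1,0.3,0,1],
    [0,1,0.3,0,1],
  ],
)

```text
time_s: 20.1
position: [0.565, -0.0507, 0.0568]
orientation: [[-0.194, -0.981, 0.001], [-0.981, 0.194, -0.0], [-0.0, -0.001, -1.0]]
contact_force: [-0.4, 1.2, -4.5]
width: 0.413
```

Backing off moved the force from push to zero while the pack stayed at x=0.565, so the catch is holding it. I'll release the pack and lift clear.

Emit:
jog_arm(
  rows=[
    [0,0,0,0,0.3],
    [0,0,0,0,-0.2],
    [0,0,0,0,-0.2],
    [0,0,0,0,-0.2],
    [0,0,0,0,-0.2],
    [0,0,0,0,-0.2],
  ],
)

```text
time_s: 20.7
position: [0.5647, -0.0508, 0.0568]
orientation: [[-0.194, -0.981, 0.001], [-0.981, 0.194, -0.0], [0.0, -0.001, -1.0]]
contact_force: [-0.2, 0.4, -0.3]
width: 0.595
```

Emit:
jog_arm(
  rows=[
    [0,0,-30,0,-0.2],
    [0,0,-70,0,-0.2],
    [0,30,-90,0,-0.2],
    [0,80,-90,0,0.3],
    [0,120,-90,0,1],
    [0,140,-90,0,1],
    [0,140,-90,0,1],
  ],
)

```text
time_s: 21.4
position: [0.4253, -0.0234, 0.1468]
orientation: [[-0.194, -0.981, 0.0], [-0.981, 0.194, -0.001], [0.001, -0.0, -1.0]]
contact_force: [0.3, 0.3, -0.5]
width: 0.324
```

Run:
```python
from ov import *
for n,(u0,v0) in(("side",(290,150)),("top",(305,145))):
    im,d=arm.read_camera(n);np.savez(n+"6.npz",im=im,d=d)
    cv2.imwrite(f"pics/{n}6.png",cv2.convertScaleAbs(cv2.resize(im[v0:v0+80,u0:u0+90,::-1],None,fx=8,fy=7.4,interpolation=cv2.INTER_CUBIC) if 0 else cv2.resize(im[v0:v0+80,u0:u0+90,::-1],None,fx=7.4,fy=7.4,interpolation=cv2.INTER_CUBIC),alpha=1.7,beta=20))
o=arm.get_obs();print(o["time_s"],o["position"].round(4),o["contact_force"].round(1),o["width"])
```

```text
21.5 [ 0.4277 -0.0237  0.147 ] [ 0.4 -0.7  0.6] 0.22993470122874096
```

View pics/side6.png

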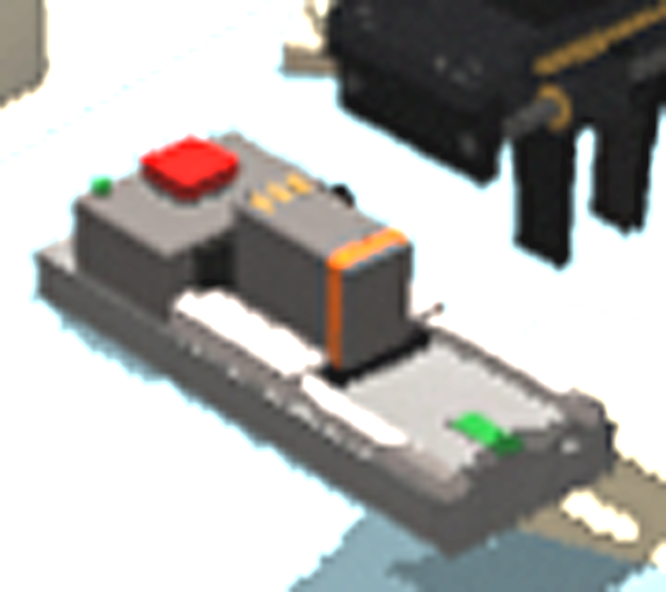

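View pics/top6.png

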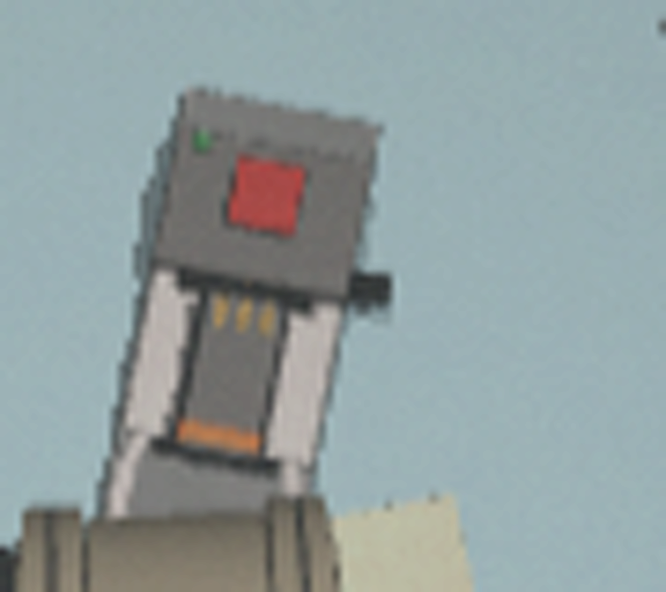

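```bash
python3 go.py .644 -.066 .105 1.376
```

```text
pos [ 0.4277 -0.0237  0.147 ] yaw -1.7661 F [ 0.4 -0.7  0.6] w 20.0 t 21.5 j [ 0.33 -0.01 -0.38  2.05 -0.    1.1  -1.81]
shift [  -0.5 -220.3   42.4] turn -0.0005
```

Emit:
jog_arm(
  rows=[
    [0,-40,0,0,1],
    [0,-80,0,0,1],
    [0,-120,0,0,1],
    [0,-160,0,0,1],
    [0,-200,0,0,1],
    [0,-220,20,0,1],
    [0,-220,42,0,1],
    [0,-220,42,0,1],
    [0,-220,42,0,1],
  ],
  squeeze=25,
)

```text
time_s: 22.4
position: [0.6432, -0.0663, 0.1042]
orientation: [[-0.194, -0.981, -0.001], [-0.981, 0.194, 0.0], [-0.0, 0.001, -1.0]]
contact_force: [-0.4, -0.5, 1.1]
width: 0.009
```

```bash
python3 - <<'E'
from ov import *
for n,(u0,v0) in(("side",(280,130)),):
    im,d=arm.read_camera(n)
    cv2.imwrite(f"pics/{n}7.png",cv2.convertScaleAbs(cv2.resize(im[v0:v0+80,u0:u0+90,::-1],None,fx=7.4,fy=7.4,interpolation=cv2.INTER_CUBIC),alpha=1.7,beta=20))
E
python3 go.py .644 -.066 .086 1.376
```

```text
pos [ 0.6436 -0.0663  0.1053] yaw -1.7661 F [ 0.6 -1.1  1.3] w 0.3 t 22.45 j [ 0.27  0.5  -0.32  1.53  0.17  1.14 -1.85]
shift [-0.3 -0.4 19.3] turn -0.0006
```

View pics/side7.png

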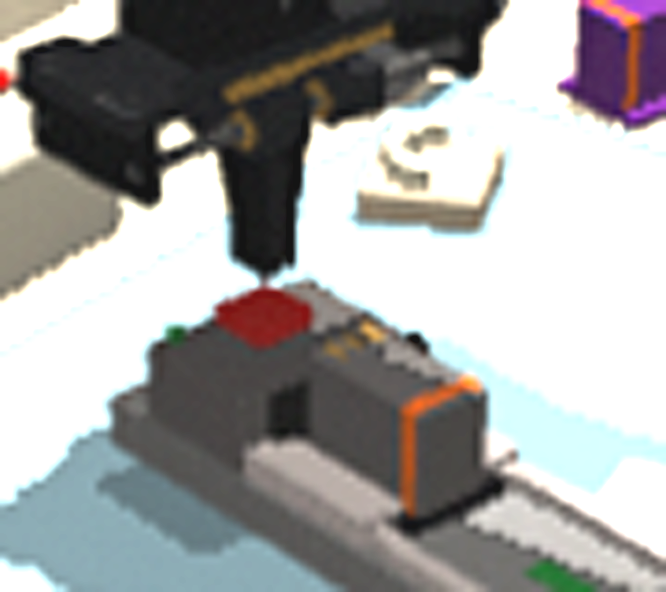

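Emit:
jog_arm(
  rows=[
    [0,0,10,0,1],
    [0,0,17,0,1],
    [0,0,17,0,1],
    [0,0,17,0,1],
  ],
)

```text
time_s: 22.85
position: [0.6429, -0.0662, 0.0876]
orientation: [[-0.194, -0.981, -0.0], [-0.981, 0.194, -0.0], [0.0, 0.0, -1.0]]
contact_force: [0.7, -0.8, -0.9]
width: 0.002
```

Emit:
jog_arm(
  rows=[
    [0,0,2,0,1],
    [0,0,4,0,1],
    [0,0,4,0,1],
  ],
)

```text
time_s: 23.15
position: [0.6433, -0.0662, 0.0838]
orientation: [[-0.194, -0.981, 0.001], [-0.981, 0.194, -0.0], [-0.0, -0.001, -1.0]]
contact_force: [0.7, -0.1, 3.1]
width: 0.003
```

Emit:
jog_arm(
  rows=[
    [0,0,1,0,1],
    [0,0,2,0,1],
    [0,0,2,0,1],
  ],
)

```text
time_s: 23.45
position: [0.6433, -0.0662, 0.0816]
orientation: [[-0.194, -0.981, 0.001], [-0.981, 0.194, -0.0], [-0.0, -0.001, -1.0]]
contact_force: [1.7, -0.4, 3.7]
width: 0.012
```

Emit:
jog_arm(
  rows=[
    [0,0,1,0,1],
    [0,0,1,0,1],
    [0,0,1,0,1],
  ],
)

```text
time_s: 23.75
position: [0.6433, -0.0663, 0.0807]
orientation: [[-0.194, -0.981, 0.001], [-0.981, 0.194, -0.0], [-0.0, -0.001, -1.0]]
contact_force: [1.7, 0.3, 2.7]
width: 0.008
```

```bash
python3 - <<'E'
from ov import *
for n,(u0,v0) in(("side",(280,130)),):
    im,d=arm.read_camera(n)
    cv2.imwrite(f"pics/{n}8.png",cv2.convertScaleAbs(cv2.resize(im[v0:v0+80,u0:u0+90,::-1],None,fx=7.4,fy=7.4,interpolation=cv2.INTER_CUBIC),alpha=1.7,beta=20))
E
python3 go.py .644 -.066 .086 1.376
```

```text
pos [ 0.6433 -0.0663  0.0807] yaw -1.7661 F [ 2.3 -0.   3.3] w 0.2 t 23.8 j [ 0.27  0.52 -0.32  1.56  0.18  1.09 -1.85]
shift [-0.4 -0.7 -5.3] turn -0.0005
```

View pics/side8.png

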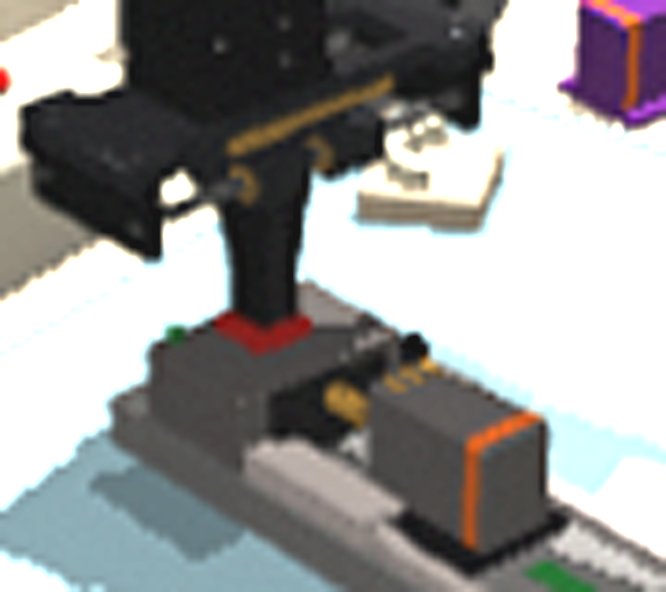

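Emit:
jog_arm(
  rows=[
    [0,0,-30,0,1],
    [0,0,-65,0,0],
    [0,40,-70,0,-0.7],
    [0,80,-70,0,-0.7],
    [0,115,-70,0,-0.7],
  ],
)

```text
time_s: 24.3
position: [0.5278, -0.0435, 0.1499]
orientation: [[-0.194, -0.981, -0.002], [-0.981, 0.194, -0.0], [0.0, 0.002, -1.0]]
contact_force: [0.4, 0.1, 0.6]
width: 0.284
```

```bash
python3 - <<'E'
from ov import *
E=lambda x,y:(x/7.4-.5+280,y/7.4-.5+130)
mm=lambda *a:tuple(v/1000 for v in a)
o={"side":[(mm(-35,28,0),E(467,572)),(mm(-35,-28,6),E(568,522)),(mm(-35,18,54),E(472,442)),(mm(-35,-18,54),E(546,415)),(mm(35,18,54),E(368,388))]}
p,r=fit(o,[.54,-.05,-.195,.024]);print(p,r.round(1))
def f(q): return (proj("side",T([.4892+np.cos(-.195)*q[0]-np.sin(-.195)*q[1],-.0315+np.sin(-.195)*q[0]+np.cos(-.195)*q[1],-.195,.024],[a for a,_ in o["side"]]))-np.array([b for _,b in o["side"]])).ravel()
s=least_squares(f,[.05,0]);print(s.x,f(s.x).round(1))
im,d=arm.read_camera("side");np.savez("side9.npz",im=im,d=d)
overlay("side",im,[],290,140,90,80,7.4,"pics/s9.png")
E
python3 go.py .55 -.048 .057 1.376
```

```text
[ 0.55862324 -0.08055821 -0.20740712 -0.00405076] [[-0.8  0.1]
 [-0.6 -1.4]
 [ 1.4  1.2]
 [ 0.4  0.7]
 [-0.1 -0.9]]
[ 0.04551445 -0.00363096] [-0.8  0.7 -0.4 -1.3  1.4  1.2  0.6  0.4 -0.9 -1.2]
pos [ 0.5231 -0.0424  0.1492] yaw -1.7647 F [-0.3  0.6 -0.3] w 28.5 t 24.35 j [ 0.32  0.21 -0.37  1.81  0.08  1.14 -1.84]
shift [  0.1 -28.   92. ] turn 0.0008
```

View pics/s9.png

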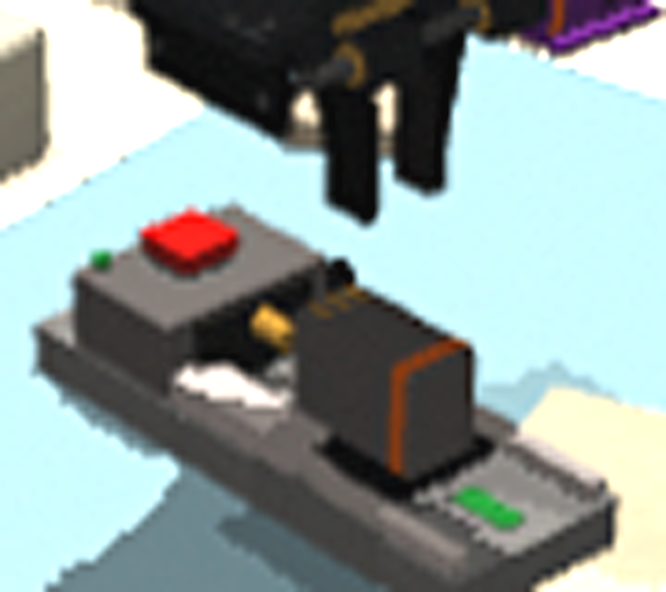

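Emit:
jog_arm(
  rows=[
    [0,0,0,0,-0.6],
    [0,0,0,0,-0.6],
    [0,0,0,0,-0.6],
    [0,0,0,0,-0.6],
  ],
)

```text
time_s: 24.75
position: [0.5307, -0.044, 0.1502]
orientation: [[-0.194, -0.981, -0.0], [-0.981, 0.194, 0.0], [-0.0, 0.0, -1.0]]
contact_force: [-0.2, 0.1, 0.0]
width: 0.692
```

```bash
python3 go.py .533 -.0443 .0575 1.376
```

```text
pos [ 0.5307 -0.044   0.1502] yaw -1.7661 F [-0.2  0.1  0. ] w 60.2 t 24.75 j [ 0.32  0.22 -0.36  1.8   0.09  1.14 -1.84]
shift [-0.1 -2.3 92.7] turn -0.0005
```

Emit:
jog_arm(
  rows=[
    [0,-2,30,0,-0.6],
    [0,-2,60,0,-0.6],
    [0,-2,80,0,-0.6],
    [0,-2,92,0,-0.6],
    [0,-2,92,0,-0.6],
    [0,-2,92,0,0],
    [0,-2,92,0,1],
    [0,-2,92,0,1],
    [0,-2,92,0,1],
    [0,-2,92,0,1],
  ],
  squeeze=25,
)

```text
time_s: 25.75
position: [0.5324, -0.0443, 0.0589]
orientation: [[-0.194, -0.981, 0.001], [-0.981, 0.194, -0.0], [0.0, -0.001, -1.0]]
contact_force: [0.4, -0.8, 0.7]
width: 0.433
```

Emit:
jog_arm(
  rows=[
    [0,0,0,0,1],
    [0,0,0,0,1],
    [0,0,0,0,1],
  ],
)

```text
time_s: 26.05
position: [0.5324, -0.0444, 0.0589]
orientation: [[-0.194, -0.981, 0.0], [-0.981, 0.194, -0.0], [0.0, -0.001, -1.0]]
contact_force: [-2.0, 0.1, 5.9]
width: 0.41
```

Emit:
jog_arm(
  rows=[
    [0,5,-0.3,0,1],
    [0,10,-0.3,0,1],
    [0,15,-0.3,0,1],
    [0,20,-0.3,0,1],
    [0,20,-0.3,0,1],
  ],
)

```text
time_s: 26.55
position: [0.5116, -0.0402, 0.0589]
orientation: [[-0.194, -0.981, -0.001], [-0.981, 0.194, -0.0], [0.0, 0.001, -1.0]]
contact_force: [-3.2, 0.8, 4.9]
width: 0.409
```

Emit:
jog_arm(
  rows=[
    [0,6,0,0,1],
    [0,12,0,0,1],
    [0,18,0,0,1],
    [0,24,0,0,1],
    [0,30,0,0,1],
    [0,30,0,0,1],
  ],
)

```text
time_s: 27.15
position: [0.482, -0.0344, 0.0589]
orientation: [[-0.194, -0.981, -0.001], [-0.981, 0.194, -0.0], [0.0, 0.001, -1.0]]
contact_force: [-3.1, 0.7, 6.7]
width: 0.413
```

```bash
python3 - <<'E'
from ov import *
im,d=arm.read_camera("side");np.savez("side10.npz",im=im,d=d)
p=arm.get_obs()["position"]
overlay("side",im,[],290,150,90,80,7.4,"pics/s10.png")
E
python3 go.py .524 .284 .12 1.376
```

```text
pos [ 0.482  -0.0344  0.0589] yaw -1.7659 F [-5.3  1.3  8.7] w 35.9 t 27.2 j [ 0.32  0.24 -0.37  2.    0.11  0.93 -1.88]
shift [-320.5   20.6  -61.2] turn -0.0003
```

View pics/s10.png

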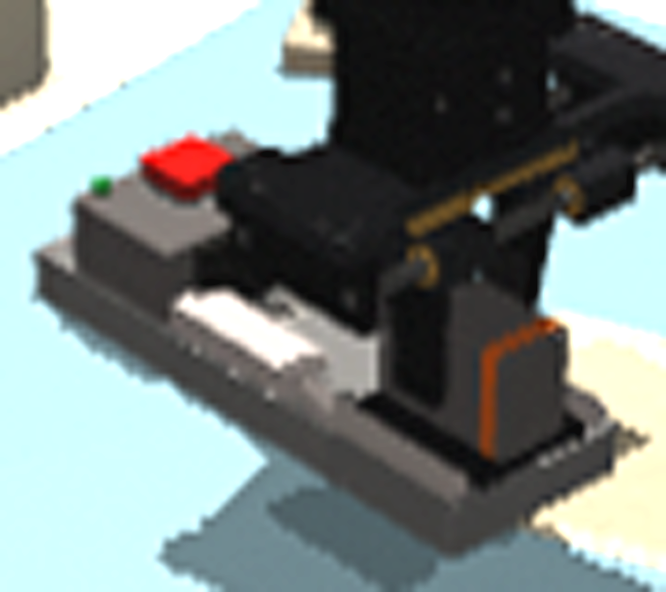

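Emit:
jog_arm(
  rows=[
    [0,4,0,0,1],
    [0,4,-10,0,1],
    [0,4,-40,0,1],
    [0,4,-75,0,1],
    [0,4,-75,0,1],
  ],
)

```text
time_s: 27.7
position: [0.4814, -0.0337, 0.1383]
orientation: [[-0.194, -0.981, 0.006], [-0.981, 0.194, -0.001], [-0.001, -0.006, -1.0]]
contact_force: [0.8, 0.3, -1.2]
width: 0.412
```

```bash
python3 - <<'E'
from ov import *
obs={};ims={}
for n,(x0,x1,y0,y1) in(("top",(200,270,170,245)),("side",(215,310,230,295))):
    im=np.load(n+"0.npz")["im"];ims[n]=im
    a=im[y0:y1,x0:x1].astype(int)
    m=((a[...,2]>a[...,0]*2)&(a[...,2]-a[...,1]>25)).astype(np.uint8)
    ys,xs=np.where(m);P=cv2.convexHull(np.c_[xs+x0,ys+y0].astype(np.float32))
    q=cv2.approxPolyDP(P,5,True).reshape(-1,2);print(n,m.sum(),q.tolist())
    if n=="top":
        r=cv2.minAreaRect(P);print(r,atz(n,[r[0]],.012)[0],atz(n,cv2.boxPoints(r),.012).round(3).tolist())
    else: print(atz(n,q,.014).round(3).tolist())
E
python3 go.py .524 .284 .12 1.376
```

```text
top 1018 [[255.0, 220.0], [223.0, 232.0], [210.0, 197.0], [242.0, 183.0]]
((232.95205688476562, 208.2054901123047), (40.84736251831055, 35.346431732177734), 69.44395446777344) [0.52509686 0.29042262 0.012     ] [[0.568, 0.37, 0.012], [0.61, 0.261, 0.012], [0.483, 0.211, 0.012], [0.441, 0.319, 0.012]]
side 1819 [[296.0, 251.0], [280.0, 285.0], [228.0, 271.0], [247.0, 242.0]]
[[0.488, 0.211, 0.014], [0.435, 0.331, 0.014], [0.569, 0.373, 0.014], [0.615, 0.263, 0.014]]
pos [ 0.4814 -0.0337  0.1383] yaw -1.766 F [ 0.8  0.3 -1.2] w 35.9 t 27.7 j [ 0.34  0.12 -0.38  1.94  0.05  1.08 -1.83]
shift [-320.    19.9   18.4] turn -0.0004
```

```bash
python3 go.py .5255 .292 .133 1.946
```

```text
pos [ 0.4814 -0.0337  0.1383] yaw -1.766 F [ 0.8  0.3 -1.2] w 35.9 t 27.7 j [ 0.34  0.12 -0.38  1.94  0.05  1.08 -1.83]
shift [-328.1   19.9    5.4] turn -0.5704
```

Emit:
jog_arm(
  rows=[
    [-40,2,0,-0.07,1],
    [-80,5,0,-0.14,1],
    [-120,7,0,-0.21,1],
    [-160,10,0,-0.28,1],
    [-200,12,0,-0.35,1],
    [-240,15,0,-0.42,1],
    [-280,17,0,-0.49,1],
    [-310,19,0,-0.55,1],
    [-328,20,0,-0.57,1],
    [-328,20,0,-0.57,1],
  ],
)

```text
time_s: 28.7
position: [0.5222, 0.2942, 0.1332]
orientation: [[0.369, -0.93, -0.002], [-0.93, -0.369, 0.001], [-0.001, 0.001, -1.0]]
contact_force: [0.1, 0.3, -1.9]
width: 0.414
```

Emit:
jog_arm(
  rows=[
    [0,0,0,0,1],
    [0,0,0,0,1],
  ],
)

```text
time_s: 28.9
position: [0.5235, 0.2899, 0.1336]
orientation: [[0.364, -0.932, -0.0], [-0.932, -0.364, -0.001], [0.001, 0.001, -1.0]]
contact_force: [0.2, -0.3, -1.7]
width: 0.41
```

```bash
python3 - <<'E'
from ov import *
im,d=arm.read_camera("side")
overlay("side",im,[],205,190,120,110,5.4,"pics/s11.png")
E
python3 go.py .5255 .292 .0395 1.946
```

```text
pos [0.5236 0.29   0.1337] yaw -1.1986 F [ 0.5 -0.  -0.9] w 35.9 t 28.95 j [-0.1   0.42 -0.61  1.63  0.26  1.17 -1.96]
shift [-1.2 -2.5 94.2] turn -0.003
```

View pics/s11.png

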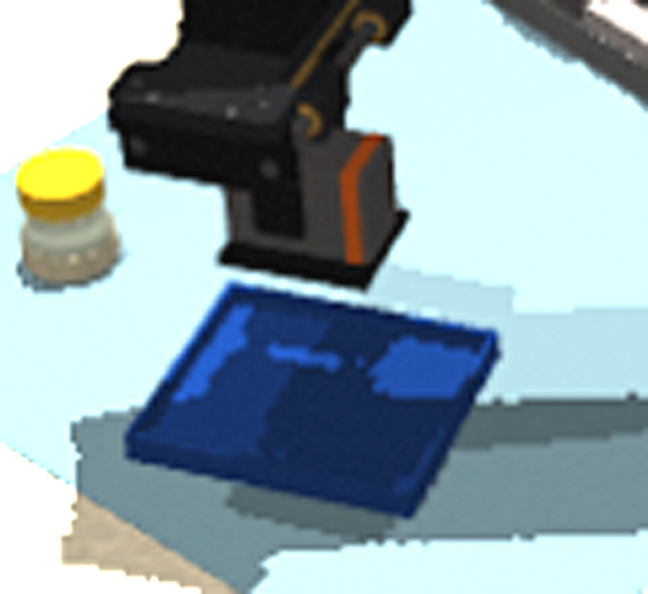

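Emit:
jog_arm(
  rows=[
    [-1,-2,25,0,1],
    [-1,-2,50,0,1],
    [-1,-2,70,0,1],
    [-1,-2,84,0,1],
    [-1,-2,88,0,1],
    [-1,-2,91,0,1],
    [-1,-2,91,0,1],
    [-1,-2,91,0,1],
  ],
)

```text
time_s: 29.75
position: [0.5252, 0.2938, 0.0437]
orientation: [[0.366, -0.931, 0.001], [-0.931, -0.366, 0.001], [-0.0, -0.001, -1.0]]
contact_force: [0.1, 0.2, -2.2]
width: 0.411
```

Emit:
jog_arm(
  rows=[
    [0,0,1,0,1],
    [0,0,2,0,1],
    [0,0,2,0,1],
  ],
)

```text
time_s: 30.05
position: [0.5247, 0.2935, 0.0409]
orientation: [[0.366, -0.931, 0.0], [-0.931, -0.366, -0.0], [0.0, -0.0, -1.0]]
contact_force: [0.3, -0.9, -2.5]
width: 0.412
```

Emit:
jog_arm(
  rows=[
    [0,0,1,0,1],
    [0,0,1,0,1],
  ],
)

```text
time_s: 30.25
position: [0.5246, 0.2935, 0.0397]
orientation: [[0.366, -0.931, -0.0], [-0.931, -0.366, -0.0], [0.0, 0.0, -1.0]]
contact_force: [-0.5, 0.1, -1.6]
width: 0.411
```

Emit:
jog_arm(
  rows=[
    [0,0,1,0,1],
    [0,0,1,0,1],
  ],
)

```text
time_s: 30.45
position: [0.5247, 0.2935, 0.039]
orientation: [[0.366, -0.931, 0.0], [-0.931, -0.366, -0.0], [0.0, -0.0, -1.0]]
contact_force: [-1.0, -0.2, 0.0]
width: 0.41
```

Contact with the tray floor: the pack's weight is off the gripper. I'll release and retreat.

Emit:
jog_arm(
  rows=[
    [0,0,0.3,0,0.3],
    [0,0,0.3,0,-0.3],
    [0,0,0.3,0,-0.3],
    [0,0,0.3,0,-0.3],
    [0,0,0.3,0,-0.3],
    [0,0,0.3,0,-0.3],
    [0,0,0.3,0,-0.3],
  ],
)

```text
time_s: 31.15
position: [0.5246, 0.2935, 0.0385]
orientation: [[0.366, -0.931, 0.0], [-0.931, -0.366, -0.0], [0.0, 0.0, -1.0]]
contact_force: [-0.4, -0.4, 0.0]
width: 0.645
```

Emit:
jog_arm(
  rows=[
    [0,0,-20,0,-0.3],
    [0,0,-60,0,-0.3],
    [0,0,-100,0,-0.3],
    [0,40,-120,0,-0.3],
    [0,90,-120,0,-0.3],
    [0,130,-120,0,-0.3],
    [0,130,-120,0,-0.3],
    [0,130,-120,0,-0.3],
  ],
)

```text
time_s: 31.95
position: [0.4037, 0.2456, 0.159]
orientation: [[0.366, -0.931, 0.002], [-0.931, -0.366, -0.001], [0.001, -0.002, -1.0]]
contact_force: [0.4, 0.6, 0.8]
width: 0.649
```

Run:
```python
from ov import *
for n in("side","top"):
    im,d=arm.read_camera(n);np.savez(n+"12.npz",im=im,d=d)
    cv2.imwrite(f"pics/{n}12.png",cv2.convertScaleAbs(im[...,::-1],alpha=1.5,beta=10))
    overlay(n,im,[],*{"side":(205,190,120,110),"top":(195,145,110,110)}[n],5.4,f"pics/{n}12z.png")
o=arm.get_obs();print(o["time_s"],o["position"],o["contact_force"].round(1))
```

```text
32.05 [0.40455647 0.24620974 0.15885566] [-0.5 -0.3  1.1]
```

View pics/side12z.png

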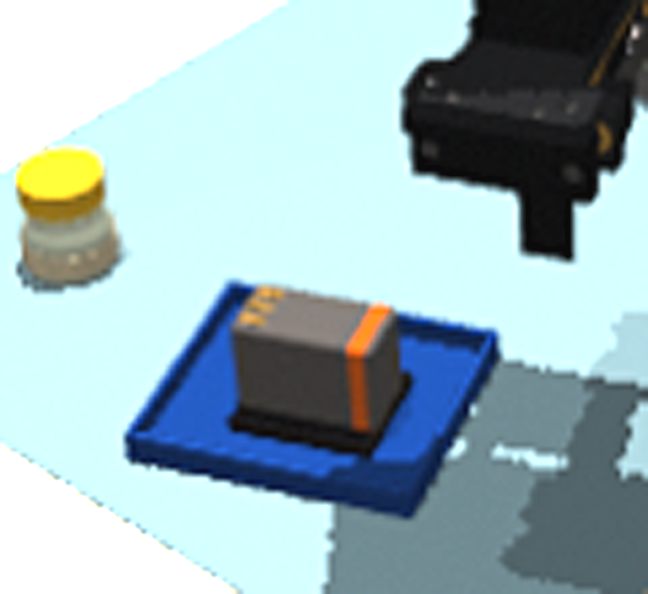

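View pics/top12.png

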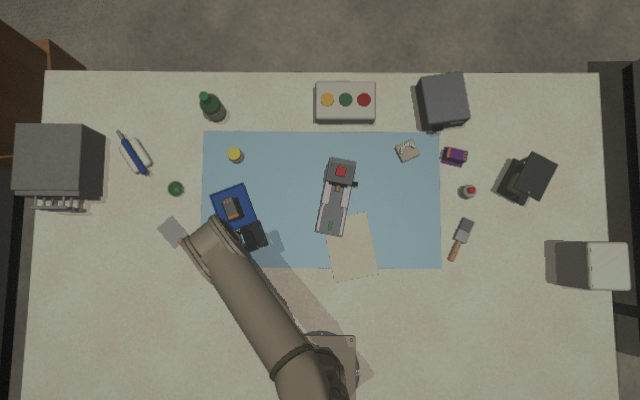

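View pics/side12.png

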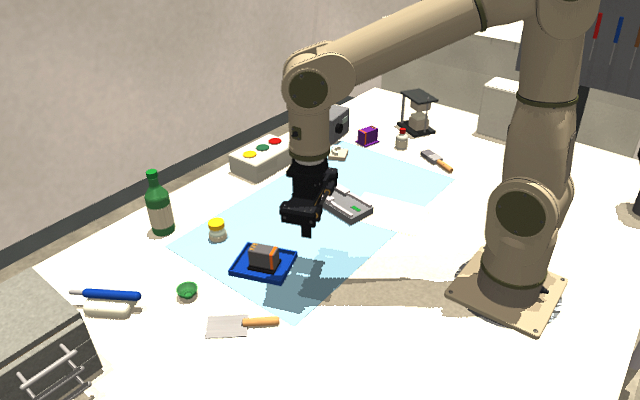

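The pack stands upright in the tray, at about (250,258) in the side view and (232,209) in the top view. The dock is empty, the bystanders haven't moved and the robot touches nothing, so I'm handing in.

```bash
python3 -c "
from workcell import arm
print(arm.hand_in())"
```

```text
the job is handed in; nothing more can be done
None
```

The battery pack went through the full dock test and is now standing upright in the blue tray. I handed the job in at about 32 s of the 69 s allowed.

- **Insertion:** I laid the pack in the mouth nose first and centred it by feeling the guides on both sides. It then slid along the rails until it met the buffer.
- **Click:** I saw no clear force drop at the click, so I confirmed it another way. Backing off, the pack stopped at the place where the catch should hold it, and the push fell to zero. After I released it, the pictures showed it held at the head.
- **Forces:** The greatest push was about 18.5 N, which squashed the buffer by roughly 1 mm against the 1.5 mm limit. Partway along, the pack pitched nose-down and binding pushed the forces to about 14 N along the rails and 14 N vertically. Raising the tool by about a millimetre freed it.
- **Release:** Pressing the red button about 5 mm took 3–4 N by the wrist sensor, slightly below the stated 4–12 N. A picture showed the pack had sprung back. I then slid it out of the rails and set it down in the tray.

The two cameras disagreed by about 2–3 mm on where the dock's centre line is, so I relied on the feel of the guides instead. The last pictures show the pack upright in the tray, the dock empty, the bystanders unmoved as far as I can see, and the gripper clear of everything.

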